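# Weigh down the bowl and hold the banding wheel's brake off

### The arm

A 7-joint arm with a two-finger parallel gripper is mounted at the origin on the work surface. World frame = base frame: x ahead of the robot, y to its left, z up, the work surface at z = 0. Lengths are in m, angles in rad, forces in N, time in s.
With the tool pointing down it reaches from about 0.4 to 0.85 m from the base axis. Payload 10.4 kg.
Tool frame: the origin (TCP) lies at the very end of the fingers, on their centre line; the grasp point (between the pads) lies 19 mm behind it (r.pinch_z is the distance from the TCP to the grasp point, in m); z points along the fingers, y is the line along which they close (so a half turn about z gives the same grasp; the last joint's range is limited). The gripper opens to 87 mm and grips with 3 to 60 N. Pads are 19 mm wide; open, the fingers measure 117 mm over their backs; the gripper's body (75 mm by 190 mm) begins 51 mm behind the grasp point.
Start: joints at [-1.175, 0.332, -0.065, 1.46, 0.022, 1.35, -0.088], TCP at [0.254, 0.571, 0.223] pointing down, gripper open.
Joint ranges: [-2.6, 2.6], [-0.5, 2.12], [-1.47, 1.34], [0.16, 2.42], [-1.27, 4.41], [0.06, 2.06], [-2.6, 2.6]. Speed limits (rad/s): [2.22, 2.22, 2.79, 2.79, 3.14, 3.14, 3.14].

### API

Orientations are given as a unit quaternion [x, y, z, w].
In Python, from bench import sensors, vision, r gives the robot as it stands.
- The arm moves only by the shell command python3 -m crank 'ROWS' [OPENING] [FORCE]. ROWS is JSON, a list of rows, each a list of 2 entries, a list of its own where there are three numbers: the shift along the tool's x, y, z normalised to -1 to 1, where 1 is 3 cm, then the turn about the tool's z normalised to -1 to 1, where 1 is 8 degrees. A call has 1 to 12 rows; each row shifts and turns the commanded pose from where the row before left it, along the tool's axes as they then stand; what a row does not reach is not made up. A row lasts 1/8 s, in which the tool goes at most 62.5 mm and 10.7 degrees, less where a joint would pass 70% of its speed; a pose out of reach is approached as far as the arm can. A call with a number of a shift or a turn outside -1 to 1 is refused whole. A call with a gripper value outside its range is refused whole. OPENING is the opening, from 0 (shut) to 1 (fully open), set as the call begins (- or left out, the last holds). The fingers move at their own pace and stop on an object; FORCE is the grip in N (left out, the last holds). Time passes only in rows, so rows that do not move let the fingers close. It gives the time, the measured TCP pose, the force, the opening and the grip force at its end, in the units of the state.
- sensors.read_state(): the state, without advancing time (a new reading comes with each control period).
- vision.camera(name): name is "scene" or "top"; returns the picture (384x512x3 uint8, red, green, blue); there is no depth.
- vision.camera_model(name): a dict with "vertical_fov" (degrees; the focal length in pixels is half the picture's height over the tangent of half this angle, whatever the lens; pixels are square), "cx", "cy" (the principal point, pixels), "camera_from_world" (4x4, takes a point from world to camera coordinates). Camera axes: x right, y down, z forward; pixel columns grow to the right and rows downward; lengths in m; the calibration is good to about 2 mm. A picture is of the moment at which its call begins. camera_model takes no time and is no camera call.
- r.close_job(): hands the job in; it is judged then, once.
The state is a dict: "time": time; "joint_positions": joint angles; "joint_vel": joint speeds; "joint_torque": joint torques, N m; "ee_pos": TCP position; "eef_rot": TCP orientation; "ft_force": force on the tool from outside, world axes, zero at the start; "torque": the same for the moment, N m; "width": finger opening in m; "grip_force": force on a finger pad.
Only numpy, scipy, OpenCV 4.12 (cv2) and the standard library are available. Lean on these libraries where they do the work, as an engineer would, in place of code of your own. Each camera call takes 0.05 s, during which the arm holds its last target. There are 200 camera calls.

### The job

Balance the little knobbed weight on the crown of the upturned bowl, upright and centred, let go of it, and only then take the bayonet key from its wooden stand. Push the key into the brake socket until its collar is flush with the socket's cover, only then twist it a quarter turn clockwise (seen from above) against the spring as far as it goes, and keep holding it there, turned and pressed fully home: finish while holding it. Leave the other things on the table where they are.

Things in the scene. Friction and masses are not known exactly. Their poses are not given: they have to be found in the camera images.
- wheel: Painter's banding wheel, one fixed unit: blue wheel head (radius 105, top at 50 mm), on it a white bowl upside down (half ball, radius 80, fixed), and a base plate running to the brake socket, a grey box 65 x 65, 60 tall. Origin on the table under the wheel's axis, z up; the socket's axis lies 20 mm along -x and 200 mm along -y from it. The socket's two slots lie along the x axis.
- dome_top (a point): Crown of the upturned bowl (top of the half ball of radius 80), 130 mm above the table; axes as the wheel's.
- socket_mouth (a point): Middle of the socket's opening, on top of its steel cover, 60 mm above the table; axes as the wheel's. Opening: 24 x 24 square hole plus two slots along +x and -x, 13 wide, reaching 20 from the axis. The cover is 5 thick; the key can turn only once its tip is over 14 mm deep, its lugs under the cover. Its collar is flush with the cover when the tip is 20 mm deep.
- brake_turn (a joint): Turn of the sprung brake in the socket: 0 at rest, 1.3 rad at its stop, growing as the key turns clockwise from above. The key first turns freely 0.2 rad until its lugs meet the brake, so in all 1.5 rad from the slots to the stop; torque 0.015 to 0.08 N m. Let go, the key is turned back and pushed up.
- brake_plunger (a joint): How far the spring plunger in the socket is pressed down (m): 0 free, its face then 12 mm below the mouth, where the key's tip meets it; 0.008 when the key's collar is flush with the cover. 4 N to start it, 8.8 N at 0.008. The spring lifts the key unless it is kept pressed, even when turned.
- key: Upright steel key, 180 g. Origin: middle of its lower tip; z up. Shank 20 diameter with tapered tip; two lugs 8 wide, 3 to 9 above the tip, reaching 17 from the axis along +x and -x; collar 44 diameter, 20 to 25 above the tip; flat wing handle 44 long (x), 14 thick (y), 40 to 82 above the tip. Same after a half turn. At the start it hangs in the stand, collar on its top, tip 10 above the table.
- key_tip (a point): Middle of the key's tip, the same point as the key's origin.
- key_stand: Fixed wooden block 64 x 64, 30 tall, with a slot 38 (x) by 24 (y) through it that holds the key; origin under its centre. Lift the key straight up by 25 mm or more to clear it.
- weight: Dark steel hold-down weight, 300 g (may vary), upright on the table. Origin at the centre of its underside, z up. Round base 48 diameter, 20 tall, hollow below (hole 28 diameter, 12 deep) so that it sits on a round top with its underside about 1 mm below the crown; neck 14 diameter; knob 22 diameter, from 32 to 60 above the underside.
- ink_dish: White porcelain ink dish, 70 across, 22 tall. Leave alone.
- pigment_jar: Small glass jar, 44 across, 60 tall. Leave alone.
- palette_plate: White plate, 140 across, 18 tall. Leave alone.
- water_bowl: White water bowl, 110 across, 50 tall. Leave alone.
- brush: Brush lying flat, 190 long. Leave alone.
Mind the look-alikes: they are no part of the job. Leave any green or yellow look-alike of the weight alone. Leave any turquoise look-alike of the key alone.

How it is judged:
By the outcome, as a careful person would: the job done as asked, in the order asked, and still so for the second after the job is handed in, while the arm keeps its last pose, push and grip.
It also fails if it takes over 67 s, if anything falls off the work surface, if the arm or the gripper's body presses on something with over 40 N, if the wrist force passes 120 N, or if a joint passes its speed limit or range.

## Working session

There is one attempt and no reset: what is moved stays moved. The work goes in short steps, Python scripts to look and compute and a shell command to move; the robot and the scene stay as the last step left them, time stands still between calls to the robot, and variables do not carry over. Pictures are saved under pics/ and viewed, at most 10 in all, crops included, and the job is handed in when it is done.

```bash
ls; mkdir -p pics
python3 - <<'E'
from bench import sensors, vision, r
import cv2,numpy as np
for n in("scene","top"):
    im=vision.camera(n); cv2.imwrite(f"pics/{n}0.png",im[:,:,::-1])
    m=vision.camera_model(n); print(n,m["vertical_fov"],m["cx"],m["cy"]); print(np.round(m["camera_from_world"],4), m.keys())
s=sensors.read_state(); print(s, r.pinch_z)
E
```

```text
pics
scene 45.59054581641035 256.61255160736306 195.11407854991123
[[ 0.5731  0.8195  0.0041 -0.2965]
 [ 0.6896 -0.4795 -0.5427 -0.3299]
 [-0.4428  0.3138 -0.8399  1.672 ]
 [ 0.      0.      0.      1.    ]] dict_keys(['vertical_fov', 'cx', 'cy', 'camera_from_world'])
top 52.25828219082641 254.99753865790126 192.26707611055338
[[-0.0779 -0.997   0.0029  0.011 ]
 [-0.9764  0.0757 -0.2024  0.5548]
 [ 0.2015 -0.0186 -0.9793  1.426 ]
 [ 0.      0.      0.      1.    ]] dict_keys(['vertical_fov', 'cx', 'cy', 'camera_from_world'])
{'time': 0.1, 'joint_positions': array([-1.17459447,  0.33277685, -0.06468288,  1.46082524,  0.02157862,
        1.34989096, -0.08847456]), 'joint_vel': array([ 0.00038274, -0.00097517,  0.00078707, -0.00206086, -0.00131267,
       -0.00044271, -0.00171126]), 'joint_torque': array([ 2.65471070e-03, -6.24539137e+01,  2.52915110e-02, -3.90718746e+01,
       -6.14900328e-02,  3.64210317e-02,  5.19129026e-05]), 'ee_pos': array([0.25403755, 0.5706829 , 0.22186864]), 'eef_rot': array([ 2.07862620e-01,  9.78157844e-01, -5.93604593e-04, -1.06509037e-04]), 'ft_force': array([ 0.05904531, -0.575221  , -1.41499095]), 'torque': array([ 0.01081662, -0.0488905 , -0.03009528]), 'grip_force': 0.0, 'width': 0.08724572368779722} 0.0187
```

```bash
python3 -c "
import cv2,numpy as np
a=cv2.imread('pics/scene0.png');b=cv2.imread('pics/top0.png')
print(a.shape)"
```

```text
(384, 512, 3)
```

View pics/scene0.png

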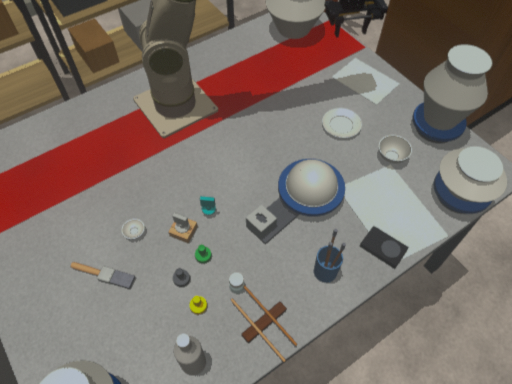

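View pics/top0.png

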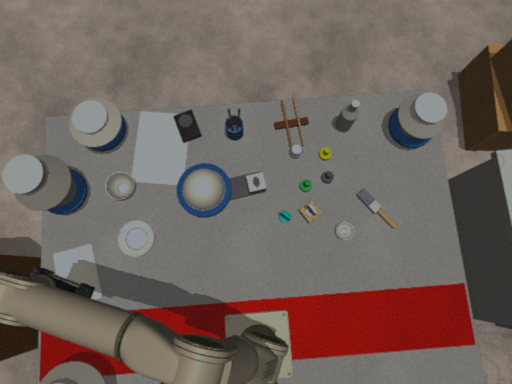

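The scene view shows the dark weight at (181,277), with green (203,254) and yellow (198,304) look-alikes. The steel key sits in the wooden stand at (183,225), and the turquoise look-alike is at (208,205). In the top view these are at: dark weight (327,177), key (311,211), turquoise (285,216), socket (256,183), wheel (204,190). The dark grey weight and the steel key in wood fit the description. I'll confirm with one crop.

```bash
cat > h.py <<'E'
import numpy as np, cv2
from bench import sensors, vision, r
def ray(n,u,v):
    m=vision.camera_model(n); f=192/np.tan(np.radians(m["vertical_fov"]/2)); T=np.array(m["camera_from_world"])
    R=T[:3,:3]; c=-R.T@T[:3,3]; d=R.T@np.array([(u-m["cx"])/f,(v-m["cy"])/f,1]); return c,d/np.linalg.norm(d)
def plane(n,u,v,z):
    c,d=ray(n,u,v); return c+d*(z-c[2])/d[2]
def tri(a,b):
    A=0;B=0
    for n,(u,v) in (("scene",a),("top",b)):
        c,d=ray(n,u,v); P=np.eye(3)-np.outer(d,d); A=A+P; B=B+P@c
    return np.linalg.solve(A,B)
def proj(n,p):
    m=vision.camera_model(n); f=192/np.tan(np.radians(m["vertical_fov"]/2)); q=(np.array(m["camera_from_world"])@[*p,1])[:3]
    return np.array([m["cx"]+f*q[0]/q[2],m["cy"]+f*q[1]/q[2]])
E
python3 - <<'E'
import cv2,numpy as np
a=cv2.imread('pics/scene0.png');b=cv2.imread('pics/top0.png')
c=cv2.resize(a[180:300,150:310],None,fx=5,fy=5,interpolation=cv2.INTER_CUBIC)[:, :]
cv2.imwrite('pics/c1.png',c)
c=cv2.resize(b[150:240,220:350],None,fx=6,fy=6,interpolation=cv2.INTER_CUBIC)
cv2.imwrite('pics/c2.png',c)
E
```

```text
(no output)
```

View pics/c1.png

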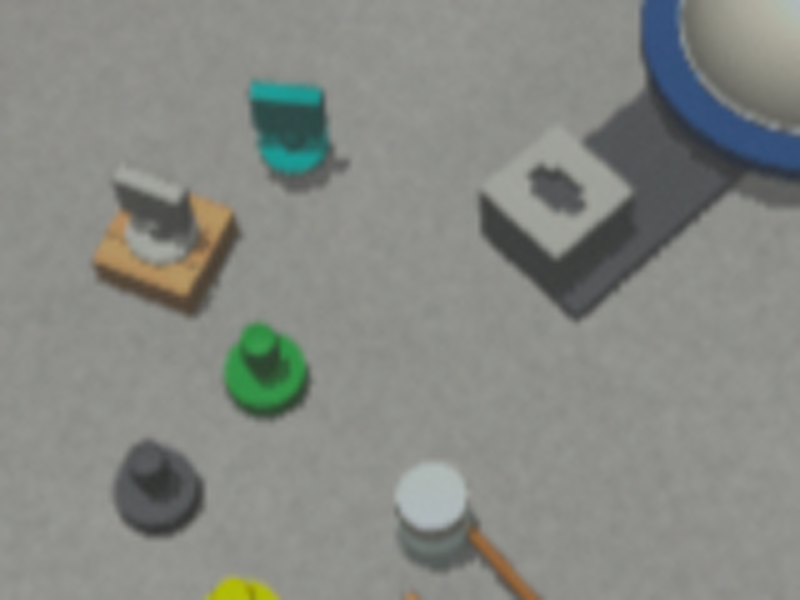

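View pics/c2.png

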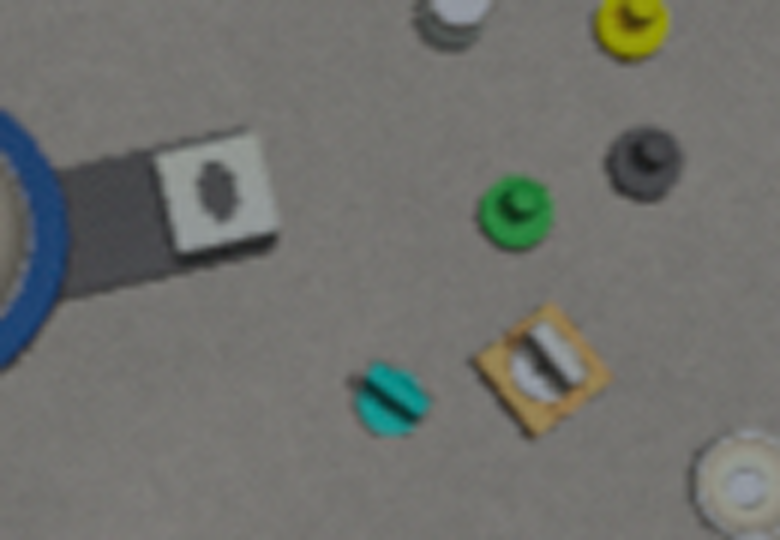

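Crop confirmed: dark weight with knob at c1 (150,458), steel key in wooden stand at c1 (155,205); the others are coloured look-alikes. Next I measure all of them.

```bash
cat > m.py <<'E'
from h import *
def pts(n,mask,z,seed,k=4,hull=True):
    # upsampled component containing/nearest the seed; outline in world plane z
    nl,l,st,ce=cv2.connectedComponentsWithStats(mask.astype(np.uint8)); 
    i=1+np.argmin([np.hypot(*(ce[j]-seed)) if st[j,4]>8 else 1e9 for j in range(1,nl)])
    ys,xs=np.where(l==i)
    g=np.array([plane(n,x+dx,y+dy,z)[:2] for x,y in zip(xs,ys) for dx in(-.35,.35) for dy in(-.35,.35)])
    return cv2.convexHull(g.astype(np.float32))[:,0],len(xs)
def circ(p):
    A=np.c_[2*p,np.ones(len(p))]; s=np.linalg.lstsq(A,(p**2).sum(1),rcond=None)[0]; return s[:2],np.sqrt(s[2]+s[:2]@s[:2])
E
cat > a.py <<'E'
from m import *
im={n:cv2.imread(f"pics/{n}0.png") for n in("scene","top")}
seeds=dict(scene=dict(wheel=(311,186),sock=(261,220),stand=(183,229),hand=(180,217),w=(181,277)),top=dict(wheel=(204,190),sock=(256,183),stand=(310,211),hand=(313,209),w=(327,177)))
for n in im:
    hsv=cv2.cvtColor(im[n],cv2.COLOR_BGR2HSV).astype(int); H,S,V=hsv[...,0],hsv[...,1],hsv[...,2]
    def loc(s,r_): 
        m=np.zeros(H.shape,bool); m[s[1]-r_:s[1]+r_+1,s[0]-r_:s[0]+r_+1]=1; return m
    sd=seeds[n]
    p,_=pts(n,(S>110)&(H>95)&(H<130)&(V>70)&loc(sd["wheel"],45),.05,sd["wheel"]); print(n,"wheel",circ(p))
    g=im[n].astype(int)
    bg=np.median(V[loc(sd["sock"],25)]);print("bgV",bg)
    p,k=pts(n,(V>bg+25)&(S<60)&loc(sd["sock"],15),.06,sd["sock"]); q=cv2.minAreaRect(p); print("sock",q,k)
    p,k=pts(n,(S>70)&(H<25)&(V>115)&loc(sd["stand"],18),.03,sd["stand"]); print("stand",cv2.minAreaRect(p),k)
    p,k=pts(n,(V<bg-25)&loc(sd["w"],13),.02,sd["w"]); print("w",circ(p),cv2.minAreaRect(p),k)
    s=sd["hand"]; print(V[s[1]-9:s[1]+12,s[0]-12:s[0]+13]) if n=="top" else print(V[s[1]-6:s[1]+18,s[0]-12:s[0]+14])
    s=sd["w"]; print(V[s[1]-11:s[1]+11,s[0]-11:s[0]+12])
E
python3 a.py
```

```text
Traceback (most recent call last):
  File "a.py", line 9, in <module>
    p,_=pts(n,(S>110)&(H>95)&(H<130)&(V>70)&loc(sd["wheel"],45),.05,sd["wheel"]); print(n,"wheel",circ(p))
        ~~~^^^^^^^^^^^^^^^^^^^^^^^^^^^^^^^^^^^^^^^^^^^^^^^^^^^^^^^^^^^^^^^^^^^^^
  File "m.py", line 7, in pts
    g=np.array([plane(n,x+dx,y+dy,z)[:2] for x,y in zip(xs,ys) for dx in(-.35,.35) for dy in(-.35,.35)])
                ~~~~~^^^^^^^^^^^^^^^
  File "h.py", line 7, in plane
    c,d=ray(n,u,v); return c+d*(z-c[2])/d[2]
        ~~~^^^^^^^
  File "h.py", line 4, in ray
    m=vision.camera_model(n); f=192/np.tan(np.radians(m["vertical_fov"]/2)); T=np.array(m["camera_from_world"])
ValueError: time passes only in moves, steps and waits
```

```bash
sed -i 's/^def ray/M={n:vision.camera_model(n) for n in("scene","top")}\ndef ray/; s/m=vision.camera_model(n);/m=M[n];/' h.py; python3 a.py
```

```text
scene wheel (array([0.58523827, 0.15969564]), np.float64(0.10364775856450907))
bgV 141.0Traceback (most recent call last):
  File "a.py", line 12, in <module>
    p,k=pts(n,(V>bg+25)&(S<60)&loc(sd["sock"],15),.06,sd["sock"]); q=cv2.minAreaRect(p); print("sock",q,k)
        ~~~^^^^^^^^^^^^^^^^^^^^^^^^^^^^^^^^^^^^^^^^^^^^^^^^^^^^^^
  File "m.py", line 5, in pts
    i=1+np.argmin([np.hypot(*(ce[j]-seed)) if st[j,4]>8 else 1e9 for j in range(1,nl)])
        ~~~~~~~~~^^^^^^^^^^^^^^^^^^^^^^^^^^^^^^^^^^^^^^^^^^^^^^^^^^^^^^^^^^^^^^^^^^^^^^
    return _wrapfunc(a, 'argmin', axis=axis, out=out, **kwds)
    return _wrapit(obj, method, *args, **kwds)
    result = getattr(arr, method)(*args, **kwds)
ValueError: attempt to get argmin of an empty sequence
```

```bash
sed -i 's/V>bg+25/V>bg+14/' a.py; sed -i 's/    p,k=pts(n,(V>bg+14/    s=sd["sock"]; print(V[s[1]-14:s[1]+14,s[0]-14:s[0]+15])\n&/; 1a np.set_printoptions(linewidth=200,precision=4,suppress=True)\nnp.set_printoptions(threshold=9999)' a.py; python3 a.py
```

```text
scene wheel (array([0.5852, 0.1597]), np.float64(0.10364775856450907))
bgV 141.0
[[144 145 145 145 145 143 145 142 143 141 142 146 156 160 161 160 152 145 142 139 128 112  99  91  89  88  87  86  87]
 [144 144 144 144 144 144 144 144 144 144 145 154 160 162 162 161 161 153 146 131 106  92  88  87  88  87  85  86  87]
 [144 142 143 144 142 142 143 143 143 148 154 160 161 162 162 161 161 160 152 125  95  88  87  88  87  87  86  86  86]
 [144 142 141 142 144 142 142 144 150 157 159 160 162 161 162 161 161 163 160 141 113  96  89  87  88  87  86  86  87]
 [143 141 140 141 144 142 145 152 159 160 160 159 161 162 161 161 161 162 161 159 141 117  96  90  88  87  86  87  87]
 [143 142 140 141 142 146 153 159 162 160 158 158 160 161 160 160 161 162 162 161 158 147 120 100  91  88  87  87  87]
 [141 141 142 143 147 154 160 162 162 158 145 139 154 158 151 158 160 161 160 162 162 158 149 131 104  90  86  85  85]
 [140 141 143 148 156 161 162 162 158 140 111  98 127 135 124 140 155 160 162 161 161 161 161 156 133 104  90  86  87]
 [141 148 152 158 161 161 162 159 141 103  79  75  79  88  81 103 1
[... 14757 characters left out ...]
3  77  90 112 120 121 120 118 117]
 [119 119 117 118 118 105  73  46  55  65  69  75  72  70  72  90 112 122 121 121 116 118 117]
 [119 118 115 118 118 116 101  80  66  53  51  61  65  61  75 102 117 119 121 121 118 116 120]
 [119 118 115 118 117 119 121 119 111  90  74  71  71  83 103 116 121 118 118 119 118 120 119]
 [117 118 117 115 117 120 119 121 119 117 114 115 120 117 120 120 120 120 118 119 119 121 118]
 [119 119 117 114 119 117 120 119 119 118 118 118 118 119 119 118 121 122 118 116 116 119 119]
 [117 118 118 116 116 120 119 121 117 118 118 117 117 118 119 115 119 116 114 115 115 119 117]
 [116 116 119 116 118 119 118 119 116 121 121 119 121 120 117 118 117 115 114 117 114 118 118]]
```

The wheel is at about (0.583, 0.160), the socket at (0.594, -0.039) with yaw ≈9°, the stand and key at (0.471, -0.239) with yaw ≈32°, and the weight near (0.602, -0.319). I'll refine the weight, place its neighbours, and write a helper that converts a target pose into row units.

```bash
cat >> m.py <<'E'
def go(x,y,z,yaw=None,ref=None):
    "row units (total) in present tool axes for shift, and total turn; yaw = world angle of tool x, deg"
    from scipy.spatial.transform import Rotation as R_
    s=sensors.read_state(); p,q=(np.array(s["ee_pos"]),R_.from_quat(s["eef_rot"])) if ref is None else ref
    X=q.as_matrix(); y0=np.degrees(np.arctan2(X[1,0],X[0,0]))
    d=X.T@(np.array([x,y,z])-p)/.03
    t=0 if yaw is None else -((yaw-y0+180)%360-180)/8
    print("t",s["time"],"pos",p.round(4),"yaw",round(y0,2),"| shift total",d.round(2),"turn total",round(t,2),"tilt",X[:,2].round(3))
E
python3 - <<'E'
from m import *
np.set_printoptions(precision=4,suppress=True)
for n,w,g,ye in (("scene",(181,277),(203,254),(198,304)),("top",(327,177),(306,185),(325,154))):
    a=cv2.imread(f"pics/{n}0.png"); hsv=cv2.cvtColor(a,cv2.COLOR_BGR2HSV).astype(int);V=hsv[...,2];S=hsv[...,1];H=hsv[...,0]
    m=np.zeros(V.shape,bool); m[w[1]-13:w[1]+14,w[0]-13:w[0]+14]=1
    bg=np.median(V[m])if 0 else {"scene":145,"top":118}[n]
    p,k=pts(n,(V<(bg+75)/2)&m,.01,w); print(n,"w",circ(p),cv2.minAreaRect(p)[:2])
    for nm,s in(("g",g),("y",ye)):
        m=np.zeros(V.shape,bool); m[s[1]-15:s[1]+16,s[0]-15:s[0]+16]=1
        p,k=pts(n,(S>120)&m,.01,s); print(nm,circ(p))
    for nm,P in (("key handle top",(.4714,-.239,.092)),("w knob top",(.602,-.319,.06)),("tcp",sensors.read_state()["ee_pos"])): print(nm,proj(n,P))
    k=np.radians(32); print("ends",[proj(n,(.4714+s*.022*np.cos(k),-.239+s*.022*np.sin(k),.092)) for s in(1,-1)])
go(.602,-.319,.2,62)
E
```

```text
scene w (array([ 0.602 , -0.3201]), np.float64(0.02791448134143577)) ((0.6019446849822998, -0.3219347596168518), (0.05726369470357895, 0.05087713897228241))
g (array([ 0.5714, -0.2319]), np.float64(0.02533462290593274))
y (array([ 0.6966, -0.3226]), np.float64(0.025608653579014307))
key handle top [179.3091 215.9573]
w knob top [179.1887 269.9613]
tcp [350.1034  33.5877]
ends [array([186.1168, 218.5749]), array([172.5491, 213.3581])]
top w (array([ 0.6033, -0.3198]), np.float64(0.02709305996577977)) ((0.6034626960754395, -0.3202042579650879), (0.05090118572115898, 0.055194273591041565))
g (array([ 0.5776, -0.2331]), np.float64(0.023527659378258715))
y (array([ 0.7004, -0.323 ]), np.float64(0.02546557533261451))
key handle top [313.0215 208.0274]
w knob top [328.9239 174.1165]
tcp [ 74.1831 287.8434]
ends [array([309.3214, 203.2735]), array([316.7398, 212.8048])]
t 0.1 pos [0.254  0.5707 0.2219] yaw 156.01 | shift total [-22.66 -22.38   0.76] turn total 11.75 tilt [-0.    -0.001 -1.   ]
```

```bash
python3 -m crank '[[[-0.94,-0.93,0],0],[[-0.94,-0.93,0],0],[[-0.94,-0.93,0],0],[[-0.94,-0.93,0],0],[[-0.94,-0.93,0],0],[[-0.94,-0.93,0],0],[[-0.94,-0.93,0],0],[[-0.94,-0.93,0],0],[[-0.94,-0.93,0],0],[[-0.94,-0.93,0],0],[[-0.94,-0.93,0],0],[[-0.94,-0.93,0],0]]' 0.75 20
python3 -m crank '[[[-0.94,-0.93,0],0],[[-0.94,-0.93,0],0],[[-0.94,-0.93,0],0],[[-0.94,-0.93,0],0],[[-0.94,-0.93,0],0],[[-0.94,-0.93,0],0],[[-0.94,-0.93,0],0],[[-0.94,-0.93,0],0],[[-0.94,-0.93,0],0],[[-0.94,-0.93,0],0],[[-0.94,-0.93,0],0],[[-0.94,-0.93,0],0]]'
python3 -m crank '[[[0,0,0],1],[[0,0,0],1],[[0,0,0],1],[[0,0,0],1],[[0,0,0],1],[[0,0,0],1],[[0,0,0],1],[[0,0,0],1],[[0,0,0],1],[[0,0,0],1],[[0,0,0],1],[[0,0,0],0.75]]'
python3 -c "
from m import *
go(.6025,-.320,.030,62); print(sensors.read_state()['joint_positions'].round(2))"
```

```text
time: 1.6
ee_pos: [0.4273, 0.1262, 0.2224]
eef_rot: [0.208, 0.978, 0.0, -0.0]
ft_force: [0.8, 0.2, -0.1]
width: 0.0651
grip_force: 0.0
time: 3.1
ee_pos: [0.6005, -0.3168, 0.2219]
eef_rot: [0.208, 0.978, 0.0, -0.0]
ft_force: [1.1, -0.1, 0.9]
width: 0.0649
grip_force: 0.0
time: 4.6
ee_pos: [0.6001, -0.3157, 0.222]
eef_rot: [0.858, 0.513, -0.0, -0.0]
ft_force: [-0.3, -0.2, 0.1]
width: 0.0652
grip_force: 0.0
t 4.6 pos [ 0.6001 -0.3157  0.222 ] yaw 61.79 | shift total [-0.09  0.14  6.4 ] turn total -0.03 tilt [-0.001  0.    -1.   ]
[-0.22  0.63  1.01  1.34 -0.53  1.45  0.27]
```

```bash
python3 -m crank '[[[-0.09,0.14,0.9],0],[[0,0,0.9],0],[[0,0,0.9],0],[[0,0,0.9],0],[[0,0,0.9],0],[[0,0,0.9],0],[[0,0,0.6],0],[[0,0,0.4],0],[[0,0,0],0]]'
python3 -m crank '[[[0,0,0],0],[[0,0,0],0],[[0,0,0],0],[[0,0,0],0],[[0,0,0],0]]' 0 8
python3 -m crank '[[[0,0,0],0],[[0,0,0],0],[[0,0,0],0.5],[[0,0,0],1],[[0,0,0],1],[[0,0,0],1],[[0,0,0],1],[[0,0,0],1],[[0,0,0],1],[[0,0,0],1],[[0,0,0],1]]' 0.5 8
python3 -c "
from m import *
go(.6025,-.320,.030,62); print(sensors.read_state()['joint_positions'].round(2))"
```

```text
time: 5.72
ee_pos: [0.6024, -0.3202, 0.03]
eef_rot: [0.857, 0.515, -0.0, -0.0]
ft_force: [0.5, -0.0, 1.2]
width: 0.0654
grip_force: 0.0
time: 6.35
ee_pos: [0.6028, -0.3204, 0.0307]
eef_rot: [0.857, 0.515, 0.0, 0.0]
ft_force: [1.2, 0.2, -0.4]
width: 0.0231
grip_force: 0.5
time: 7.72
ee_pos: [0.6026, -0.3202, 0.0305]
eef_rot: [0.999, -0.055, -0.0, -0.0]
ft_force: [-0.5, -0.3, -0.4]
width: 0.0437
grip_force: 0.0
t 7.725 pos [ 0.6026 -0.3202  0.0305] yaw -6.25 | shift total [-0.01 -0.01  0.02] turn total -8.53 tilt [-0.  0. -1.]
[-0.27  0.93  1.11  1.53 -0.86  1.24 -0.71]
```

```bash
python3 -m crank '[[[0,0,0],0],[[0,0,0],0],[[0,0,0],0],[[0,0,0],0],[[0,0,0],0],[[0,0,0],0]]' 0 25
python3 -m crank '[[[0,0,-0.5],0],[[0,0,-1],0],[[0,0,-1],0],[[0,0,-1],0],[[0,0,-1],0],[[0,0,-1],0],[[0,0,-1],0],[[0,0,-0.5],0]]'
python3 -c "
from m import *
go(.5834,.1604,.24,105)"
```

```text
time: 8.48
ee_pos: [0.6026, -0.3202, 0.0306]
eef_rot: [0.999, -0.052, 0.0, -0.0]
ft_force: [-1.3, 0.7, 0.8]
width: 0.0213
grip_force: 25.0
time: 9.48
ee_pos: [0.6025, -0.3209, 0.2427]
eef_rot: [0.999, -0.053, 0.001, 0.0]
ft_force: [-0.3, -1.2, -3.1]
width: 0.0211
grip_force: 25.0
t 9.475 pos [ 0.6025 -0.3209  0.2427] yaw -6.03 | shift total [ -2.32 -15.89   0.07] turn total -13.88 tilt [ 0.002 -0.001 -1.   ]
```

```bash
python3 -m crank '[[[-0.1,-0.5,0],0],[[-0.15,-1,0],0],[[-0.15,-1,0],0],[[-0.15,-1,0],0],[[-0.15,-1,0],0],[[-0.15,-1,0],0],[[-0.15,-1,0],0],[[-0.15,-1,0],0],[[-0.15,-1,0],0],[[-0.15,-1,0],0],[[-0.15,-1,0],0],[[-0.15,-1,0],0]]'
python3 -m crank '[[[-0.15,-1,0],0],[[-0.15,-1,0],0],[[-0.15,-1,0],0],[[-0.1,-0.9,0],0],[[-0.1,-0.5,0.5],0],[[0,0,0.5],0],[[0,0,0],0],[[0,0,0],0]]'
python3 - <<'E'
from m import *
go(.5834,.1604,.20)
print(sensors.read_state()['joint_positions'].round(2))
ims=[]
for n in("scene","top"):
    a=vision.camera(n)[:,:,::-1]; cv2.imwrite(f"pics/{n}1.png",a)
    p=sensors.read_state()["ee_pos"]; c=proj(n,p).astype(int); print(n,c,proj(n,(.5834,.1604,.13)))
    k=a[max(0,c[1]-40):c[1]+40,max(0,c[0]-40):c[0]+40]; print(max(0,c[1]-40),max(0,c[0]-40)); ims.append(cv2.resize(k,(400,400),interpolation=cv2.INTER_CUBIC))
cv2.imwrite("pics/d1.png",np.hstack(ims))
E
```

```text
time: 10.98
ee_pos: [0.5859, 0.0292, 0.2403]
eef_rot: [0.999, -0.052, -0.0, -0.0]
ft_force: [-0.4, -0.4, -2.2]
width: 0.0211
grip_force: 25.0
time: 11.98
ee_pos: [0.581, 0.1601, 0.2107]
eef_rot: [0.999, -0.053, 0.0, 0.0]
ft_force: [0.8, 0.3, -2.0]
width: 0.0216
grip_force: 25.0
t 11.975 pos [0.581  0.1601 0.2107] yaw -6.12 | shift total [ 0.08 -0.02  0.36] turn total 0 tilt [ 0. -0. -1.]
[-1.24  0.57  1.27  1.59 -0.55  1.4  -1.59]
scene [316 152] [313.8731006  169.78957328]
112 276
top [198 179] [201.26245471 184.2351708 ]
139 158
```

View pics/d1.png

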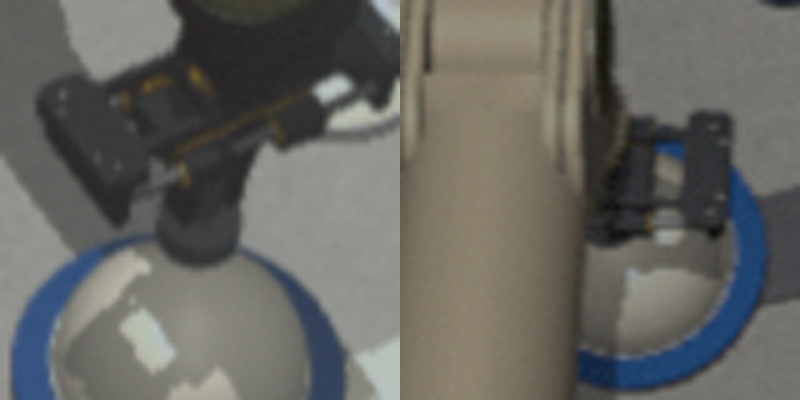

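The scene crop on the left shows the weight's base spanning u 158–240 with its bottom at v≈265, above the dome. In the top view the arm hides the weight. I'll compare this with the position predicted from the arm's pose to find the scene camera's bias.

Run:
```python
from m import *
t=np.linspace(0,6.28,200)
def ext(c,z,rr): 
    P=np.array([proj("scene",(c[0]+rr*np.cos(a),c[1]+rr*np.sin(a),z)) for a in t]); return P.min(0).round(2),P.max(0).round(2)
z=.2107-.0305
for c in((.581,.1601),(.583,.1601),(.581,.1621)): print(ext(c,z,.024),ext(c,z+.02,.024))
a=cv2.cvtColor(cv2.imread("pics/scene1.png"),cv2.COLOR_BGR2GRAY)
print(a[152:170,302:330])
```

```text
(array([306.82, 152.41]), array([323.54, 165.71])) (array([307.5 , 148.08]), array([324.44, 161.47]))
(array([307.25, 152.86]), array([323.99, 166.18])) (array([307.94, 148.52]), array([324.89, 161.93]))
(array([307.36, 152.1 ]), array([324.08, 165.39])) (array([308.05, 147.76]), array([324.99, 161.14]))
[[ 71  82  90  93  93  88  67  46  41  42  41  42  40  44  50  52  51  50
   52  47  48  67 118 140 145 147 145 145]
 [ 88  96  97  98  94  83  68  52  44  42  42  42  42  46  50  50  53  52
   59  54  58  75 125 142 145 147 146 144]
 [ 90  96  98  97  93  85  68  58  47  42  42  41  44  49  52  51  53  57
   64  62  66  72 114 140 145 147 146 147]
 [ 89  96  97  97  94  79  65  63  58  48  40  43  44  50  52  53  57  61
   63  66  65  70 110 138 145 146 145 145]
 [ 90  93  96  96  93  67  62  63  62  57  48  45  52  55  57  56  61  64
   65  64  65  71 108 138 145 146 145 146]
 [ 94  94  96  95  92  67  59  62  63  63  53  55  61  62  60  59  63  65
   65  63  65  74 114 139 144 144 146 146]
 [ 89  89  88  88  83  61  54  58  63  63  61  61  63  62  64  65  63  65
   65  66  64  74 
[... 612 characters left out ...]
171 173 173 152 126 120 118 110  95  82  65  59  55  56  56  57  61  71
   88  98 113 116 114 109 102  88  78  85]
 [177 177 179 173 135 122 122 121 120 112 100  93  82  82  82  91  94 101
  117 120 121 118 117 115 112 107  92  76]
 [176 164 163 158 130 124 124 125 124 125 124 123 114 113 113 121 124 124
  124 124 122 122 121 118 117 114 109  94]
 [162 132 126 126 124 124 125 126 126 128 129 128 127 126 126 127 128 127
  127 126 125 124 123 121 120 116 113 107]
 [133 122 122 122 123 126 126 128 128 129 129 130 131 130 129 129 129 128
  128 127 126 126 124 123 121 120 116 113]
 [122 120 123 123 125 125 126 128 128 129 129 130 132 131 131 130 130 129
  129 128 126 126 126 125 123 120 118 116]]
```

Run:
```python
from m import *
from scipy.optimize import least_squares
np.set_printoptions(precision=4,suppress=True)
for n,s in(("scene",(311,186)),("top",(204,190))):
    a=cv2.imread(f"pics/{n}0.png"); hsv=cv2.cvtColor(a,cv2.COLOR_BGR2HSV).astype(int); H,S,V=hsv[...,0],hsv[...,1],hsv[...,2]
    cam=ray(n,*s)[0]; c0=np.array([.5834,.1604]); az=np.arctan2(*(cam[:2]-c0)[::-1]); print(n,"cam",cam,np.degrees(az))
    # radial profiles of blueness (B-R) in the z=.05 plane: inner edge (r~80, near side) and outer edge (r~105, all round)
    bl=(a[...,0].astype(np.float32)-a[...,2]); rr=np.arange(.065,.125,.0005); ins=[];outs=[]
    for t in np.arange(0,2*np.pi,.05):
        P=np.array([proj(n,(c0[0]+q*np.cos(t),c0[1]+q*np.sin(t),.05)) for q in rr]).astype(np.float32)
        v=cv2.remap(bl,P[:,0].reshape(1,-1),P[:,1].reshape(1,-1),cv2.INTER_LINEAR)[0]
        k=v.argmax(); h=v.max()/2
        i=np.where(v[:k]<h)[0]; o=np.where(v[k:]<h)[0]; near=np.cos(t-az)
        if len(i) and near>.2: ins.append((rr[i[-1]],t))
        if len(o): outs.append((rr[k+o[0]],t,near))
    def fit(L):
        L=np.array(L); p=c0+L[:,:1]*np.c_[np.cos(L[:,1]),np.sin(L[:,1])]
        f=least_squares(lambda q:np.hypot(*(p-q[:2]).T)-q[2],[*c0,.1],loss="soft_l1",f_scale=.001); return f.x,len(p)
    print("inner near",fit(ins),"outer all",fit(outs),"outer far",fit([o for o in outs if o[2]<.2]))
```

```text
scene cam [ 1.1378 -0.44    1.2265] -47.27998177968203
inner near (array([0.5829, 0.1617, 0.081 ]), 55) outer all (array([0.5837, 0.1609, 0.1046]), 126) outer far (array([0.582 , 0.1627, 0.1033]), 71)
top cam [ 0.2551 -0.0046  1.5087] -153.3193649707189
inner near (array([0.5838, 0.1626, 0.0821]), 55) outer all (array([0.5823, 0.1618, 0.1035]), 126) outer far (array([0.5827, 0.1622, 0.1031]), 71)
```

```bash
python3 -c "
from m import *
go(.583,.1616,.1625)"
```

```text
t 12.075 pos [0.5812 0.1607 0.2111] yaw -6.08 | shift total [ 0.06 -0.04  1.62] turn total 0 tilt [ 0.001  0.    -1.   ]
```

```bash
python3 -m crank '[[[0.06,-0.05,0.4],0],[[0,0,0.4],0],[[0,0,0.4],0],[[0,0,0.2],0],[[0,0,0.1],0],[[0,0,0.1],0],[[0,0,0],0],[[0,0,0],0]]'
python3 -c "
from m import *
go(.583,.1616,.1595);print(sensors.read_state()['ft_force'])"
```

```text
time: 13.08
ee_pos: [0.5829, 0.1629, 0.1628]
eef_rot: [0.999, -0.052, 0.0, -0.0]
ft_force: [-0.3, -0.1, -3.3]
width: 0.0213
grip_force: 25.0
t 13.075 pos [0.5829 0.1629 0.1628] yaw -6.0 | shift total [0.01 0.04 0.11] turn total 0 tilt [ 0.  0. -1.]
[-0.2816159  -0.14439005 -3.27029637]
```

```bash
python3 -m crank '[[[0,0.03,0.03],0],[[0,0,0.03],0],[[0,0,0.03],0],[[0,0,0],0]]'; python3 -m crank '[[[0,0,0.03],0],[[0,0,0],0]]'; python3 -m crank '[[[0,0,0.02],0],[[0,0,0],0]]'
```

```text
time: 13.58
ee_pos: [0.5826, 0.162, 0.1597]
eef_rot: [0.999, -0.052, -0.0, -0.0]
ft_force: [-0.1, -0.0, -2.2]
width: 0.0211
grip_force: 25.0
time: 13.82
ee_pos: [0.5828, 0.162, 0.1592]
eef_rot: [0.999, -0.052, 0.0, -0.0]
ft_force: [-0.6, -0.5, 0.5]
width: 0.021
grip_force: 25.0
time: 14.08
ee_pos: [0.583, 0.1619, 0.1591]
eef_rot: [0.999, -0.052, 0.0, -0.0]
ft_force: [-1.9, -0.4, 6.0]
width: 0.0214
grip_force: 25.0
```

```bash
python3 -m crank '[[[0,0,-0.02],0],[[0,0,0],0]]' - 4; python3 -m crank '[[[0,0,0],0],[[0,0,0],0],[[0,0,0],0],[[0,0,0],0]]' 0.5;  python3 -m crank '[[[0,0,-0.4],0],[[0,0,-0.7],0],[[0,0,-1],0],[[0,0,-1],0],[[-1,0,0],0],[[-1,0,0],0],[[-1,0,0],0],[[-1,0,0],0],[[-1,0,0],0],[[0,0,0],0]]' 0.8
python3 - <<'E'
from m import *
go(.4714,-.239,.2,32)
print(sensors.read_state()['joint_positions'].round(2))
ims=[]
for n in("scene","top"):
    a=vision.camera(n)[:,:,::-1]; cv2.imwrite(f"pics/{n}2.png",a)
    c=proj(n,(.583,.1617,.15)).astype(int); print(n,c)
    ims.append(cv2.resize(a[c[1]-40:c[1]+40,c[0]-40:c[0]+40],(400,400),interpolation=cv2.INTER_CUBIC))
cv2.imwrite("pics/d2.png",np.hstack(ims))
E
```

```text
time: 14.32
ee_pos: [0.5828, 0.1619, 0.1591]
eef_rot: [0.999, -0.052, 0.0, -0.0]
ft_force: [-0.6, -1.0, 2.3]
width: 0.022
grip_force: 4.0
time: 14.82
ee_pos: [0.5827, 0.162, 0.1589]
eef_rot: [0.999, -0.052, 0.0, -0.0]
ft_force: [-0.4, -0.9, -0.1]
width: 0.0426
grip_force: 0.0
time: 16.08
ee_pos: [0.4433, 0.176, 0.2541]
eef_rot: [0.999, -0.052, -0.005, -0.004]
ft_force: [0.8, 1.1, 0.6]
width: 0.0696
grip_force: 0.0
t 16.075 pos [0.4433 0.176  0.2541] yaw -5.99 | shift total [ 2.4  13.67  1.68] turn total -4.75 tilt [-0.011  0.008 -1.   ]
[-1.8  -0.22  1.21  1.83  0.2   1.4  -2.3 ]
scene [314 165]
top [200 183]
```

View pics/d2.png

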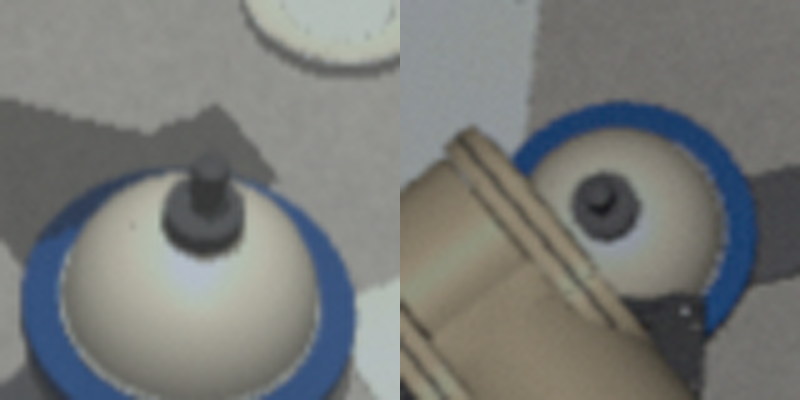

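The weight stands upright on the crown, with its base at scene crop u 162–244, bottom v 257, and top crop u 172–240, v 172–242. I'll check centring against the projections.

Run:
```python
from m import *
t=np.linspace(0,6.28,200)
for n in("scene","top"):
  for c in((.583,.1617),(.586,.1617),(.583,.1647)):
    P=np.array([proj(n,(c[0]+.024*np.cos(a),c[1]+.024*np.sin(a),z)) for a in t for z in(.129,.149)]); print(n,c,P.min(0).round(1),P.max(0).round(1))
  s=(314,165) if n=="scene" else (200,183)
  a=cv2.imread(f"pics/{n}2.png"); hsv=cv2.cvtColor(a,cv2.COLOR_BGR2HSV).astype(int); g=cv2.cvtColor(a,cv2.COLOR_BGR2GRAY)
  y0,x0=s[1]-14,s[0]-14; m=(g[y0:y0+29,x0:x0+29]<105); 
  nl,l,st,_=cv2.connectedComponentsWithStats(m.astype(np.uint8)); i=l[16,14]; print(n,"meas",st[i,0]+x0-.5,st[i,1]+y0-.5,st[i,0]+st[i,2]+x0-.5,st[i,1]+st[i,3]+y0-.5)
```

```text
scene (0.583, 0.1617) [306.  159.1] [323.  176.3]
scene (0.586, 0.1617) [306.6 159.8] [323.7 177. ]
scene (0.583, 0.1647) [306.8 158.7] [323.8 175.8]
scene meas 299.5 150.5 328.5 175.5
top (0.583, 0.1617) [193.5 176.6] [207.6 190.9]
top (0.586, 0.1617) [193.4 175.8] [207.5 190.1]
top (0.583, 0.1647) [192.6 176.7] [206.8 191. ]
top meas 193.5 176.5 207.5 191.5
```

Centred to within about 1 mm. Next, the key.

```bash
python3 -m crank '[[[0.17,0.98,0],0],[[0.17,0.98,0],0],[[0.17,0.98,0],0],[[0.17,0.98,0],0],[[0.17,0.98,0],0],[[0.17,0.98,0],0],[[0.17,0.98,0],0],[[0.17,0.98,0],0],[[0.17,0.98,0],0],[[0.17,0.98,0],0],[[0.17,0.98,0],0],[[0.17,0.98,0],0]]' 0.8 20
python3 -m crank '[[[0.17,0.98,0],0],[[0.17,0.98,0],0],[[0,0,0.5],-0.95],[[0,0,0.5],-0.95],[[0,0,0.5],-0.95],[[0,0,0],-0.95],[[0,0,0],-0.95],[[0,0,0],0]]'
python3 -c "
from m import *
go(.4714,-.239,.051,32); print(sensors.read_state()['joint_positions'].round(2))"
```

```text
time: 17.68
ee_pos: [0.4662, -0.1834, 0.2551]
eef_rot: [0.999, -0.054, -0.003, 0.004]
ft_force: [-2.9, -28.0, -11.7]
width: 0.0697
grip_force: 0.0
time: 18.68
ee_pos: [0.4432, -0.2286, 0.2195]
eef_rot: [0.962, 0.274, 0.006, 0.01]
ft_force: [-0.3, -0.2, -0.5]
width: 0.0696
grip_force: 0.0
t 18.675 pos [ 0.4432 -0.2286  0.2195] yaw 31.85 | shift total [0.58 0.65 5.64] turn total -0.02 tilt [ 0.018 -0.017 -1.   ]
[-1.25 -0.5   1.34  1.86  0.51  1.41 -1.03]
```

```bash
python3 -m crank '[[[0.43,0.7,0],0],[[0.43,0.7,0],0],[[0.43,0.7,0],0],[[0.43,0.7,0],0],[[0,0,0],0]]'
python3 -c "
from m import *
go(.4714,-.239,.051,32); print(sensors.read_state()['joint_positions'].round(2))"
python3 -m crank '[[[0,0,0],-0.8],[[0,0,0],-1],[[0,0,0],-1],[[0,0,0],-1],[[0,0,0],-1],[[0,0,0],-1],[[0,0,0],0]]'
python3 -c "
from m import *
go(.4714,-.239,.051,122); print(sensors.read_state()['joint_positions'].round(2))"
```

```text
time: 19.3
ee_pos: [0.4721, -0.2412, 0.2479]
eef_rot: [0.96, 0.275, 0.03, 0.031]
ft_force: [0.6, 0.6, -1.1]
width: 0.0697
grip_force: 0.0
t 19.3 pos [ 0.4721 -0.2412  0.2479] yaw 32.04 | shift total [-0.25 -0.57  6.53] turn total 0.0 tilt [ 0.075 -0.043 -0.996]
[-1.28 -0.5   1.34  1.79  0.53  1.41 -1.03]
time: 20.18
ee_pos: [0.4714, -0.2411, 0.2471]
eef_rot: [0.775, 0.631, 0.015, 0.04]
ft_force: [-0.1, 0.0, 0.8]
width: 0.0698
grip_force: 0.0
t 20.175 pos [ 0.4714 -0.2411  0.2471] yaw 78.24 | shift total [ 0.24 -0.54  6.51] turn total -5.47 tilt [ 0.073 -0.042 -0.996]
[-1.27 -0.5   1.34  1.8   0.53  1.41 -0.22]
```

```bash
python3 -m crank '[[[0.9,0.2,0],0],[[0.9,0.2,0],0],[[0.9,0.2,0],0],[[0.9,0.2,0],0],[[0.9,0.2,0],0],[[0.9,0.2,0],0],[[0.9,0.2,0],0]]'
python3 -c "
from m import *
go(.6,-.15,.23,78); s=sensors.read_state();print(s['joint_positions'].round(2),s['joint_vel'].round(2))"
```

```text
time: 21.05
ee_pos: [0.5313, -0.0603, 0.2522]
eef_rot: [0.775, 0.629, 0.021, 0.046]
ft_force: [0.0, -0.5, 0.0]
width: 0.0697
grip_force: 0.0
t 21.05 pos [ 0.5313 -0.0603  0.2522] yaw 78.07 | shift total [-2.43  2.76  1.08] turn total 0.01 tilt [ 0.091 -0.045 -0.995]
[-1.66 -0.5   1.34  1.79  0.56  1.42 -0.61] [-0.43 -0.    0.   -0.03  0.05  0.02 -0.42]
```

```bash
python3 -m crank '[[[0,0.9,0.2],0],[[0,0.9,0.2],0],[[0,0.9,0.2],0],[[0,0,0],0]]'
python3 -c "
from m import *
go(.6,-.15,.23,78); s=sensors.read_state();print(s['joint_positions'].round(2),s['joint_vel'].round(2))"
```

```text
time: 21.55
ee_pos: [0.552, -0.073, 0.263]
eef_rot: [0.773, 0.629, 0.041, 0.066]
ft_force: [-0.1, -0.4, -0.1]
width: 0.0697
grip_force: 0.0
t 21.55 pos [ 0.552 -0.073  0.263] yaw 78.21 | shift total [-2.17  1.89  1.45] turn total 0.03 tilt [ 0.146 -0.05  -0.988]
[-1.65 -0.5   1.34  1.77  0.59  1.39 -0.59] [-0.01  0.   -0.    0.01 -0.01  0.01 -0.  ]
```

Two joints have run into their range ends (j2 and j3), and the IK is stuck there with the tool slightly tilted. I'll fit a kinematic model to the logged poses so I can choose moves that unwind it.

```bash
cat > fk.py <<'E'
import numpy as np, itertools
from scipy.spatial.transform import Rotation as R
from scipy.optimize import least_squares
D=[([-1.1746,.3328,-.0647,1.4608,.0216,1.3499,-.0885],(.254,.5707,.2219),(.208,.978,0,0)),
([-.22,.63,1.01,1.34,-.53,1.45,.27],(.6001,-.3157,.222),(.858,.513,0,0)),
([-.27,.93,1.11,1.53,-.86,1.24,-.71],(.6026,-.3202,.0305),(.999,-.055,0,0)),
([-1.24,.57,1.27,1.59,-.55,1.4,-1.59],(.581,.1601,.2107),(.999,-.053,0,0)),
([-1.8,-.22,1.21,1.83,.2,1.4,-2.3],(.4433,.176,.2541),(.999,-.052,-.005,-.004)),
([-1.25,-.5,1.34,1.86,.51,1.41,-1.03],(.4432,-.2286,.2195),(.962,.274,.006,.01)),
([-1.28,-.5,1.34,1.79,.53,1.41,-1.03],(.4721,-.2412,.2479),(.96,.275,.03,.031)),
([-1.66,-.5,1.34,1.79,.56,1.42,-.61],(.5313,-.0603,.2522),(.775,.629,.021,.046)),
([-1.65,-.5,1.34,1.77,.59,1.39,-.59],(.552,-.073,.263),(.773,.629,.041,.066))]
def fk(q,p,s):
    y0,h,a1,L1,a3,L2,a5,a6,L3,yt=p
    T=R.from_euler('z',y0); x=np.zeros(3); ax='zyzyzyz'
    off=[(a1,0,h),(0,0,0),(a3,0,L1),(-a3,0,0),(a5,0,L2),(a6,0,0),(0,0,L3)]
    for i in range(7):
        T=T*R.from_euler(ax[i],s[i]*q[i]); x=x+T.apply(off[i])
    return x,T*R.from_euler('z',yt)
def res(p,s):
    o=[]
    for q,x,r in D:
        X,T=fk(q,p,s); o+=list((X-x)/.005)+list((T.inv()*R.from_quat(r)).as_rotvec()/.01)
    return np.array(o)
if __name__=="__main__":
    best=None
    for s1,s3,s5,s7 in itertools.product((1,-1),repeat=4):
      for yt in(0,1.57,3.14,-1.57):
        s=[s1,1,s3,1,s5,1,s7]; f=least_squares(res,[0,.35,0,.4,0,.4,0,.08,.25,yt],args=(s,),loss="soft_l1",max_nfev=60)
        if best is None or f.cost<best[0]: best=(f.cost,s,f.x)
    print(best); print(np.abs(res(best[2],best[1])).reshape(-1,6).max(1).round(1)); np.save("fk.npy",np.r_[best[1],best[2]])
E
python3 fk.py
```

```text
(np.float64(22.30214952898823), [-1, 1, -1, 1, -1, 1, -1], array([-0.04053558,  0.30498674, -0.00499544,  0.42909148,  0.01992711,
        0.312748  ,  0.0813576 , -0.18916273,  0.35485737,  1.53282351]))
[3.4 6.5 2.3 4.4 1.6 0.8 1.4 0.4 1.5]
```

```bash
cat > j.py <<'E'
from fk import *
np.set_printoptions(precision=2,suppress=True,linewidth=150)
v=np.load("fk.npy"); s,p=v[:7],v[7:]
def jac(q):
    J=np.zeros((6,7)); X,T=fk(q,p,s)
    for i in range(7):
        d=np.array(q,float); d[i]+=1e-5; X2,T2=fk(d,p,s); J[:3,i]=(X2-X)/1e-5; J[3:,i]=(T2*T.inv()).as_rotvec()/1e-5
    return J
E
python3 - <<'E'
from j import *
for q,l in ((D[8][0],"now"),(D[4][0],"before traverse"),(D[3][0],"dome")):
    J=jac(q); P=np.linalg.pinv(J); n=np.linalg.svd(J)[2][-1]; print(l,"null",n, "sv",np.linalg.svd(J)[1])
    for nm,d in (("+x",(.1,0,0,0,0,0)),("+y",(0,.1,0,0,0,0)),("+z",(0,0,.1,0,0,0)),("turnCCW",(0,0,0,0,0,.5))): print(nm,P@np.array(d))
E
```

```text
now null [ 0.1   0.53  0.36  0.06 -0.5  -0.42  0.39] sv [1.84 1.62 1.43 0.45 0.22 0.14]
+x [-0.47 -0.03  0.39 -0.24  0.08  0.04 -0.01]
+y [-0.13  0.07 -0.01  0.03 -0.05 -0.02 -0.15]
+z [ 0.15  0.1  -0.19 -0.21 -0.14  0.24  0.11]
turnCCW [ 0.03 -0.16 -0.1   0.02  0.09  0.03  0.44]
before traverse null [ 0.61  0.43 -0.29  0.02 -0.43 -0.13  0.4 ] sv [1.82 1.68 1.36 0.45 0.21 0.08]
+x [-0.39  0.36  0.69 -0.19 -0.28 -0.09  0.37]
+y [-0.25  0.25  0.22 -0.07 -0.22 -0.07  0.02]
+z [ 0.19 -0.16 -0.34 -0.25  0.11  0.38 -0.11]
turnCCW [-0.13 -0.08  0.06 -0.01  0.08  0.03  0.42]
dome null [-0.31  0.36  0.65 -0.03 -0.44  0.28  0.3 ] sv [1.87 1.69 1.4  0.47 0.25 0.18]
+x [ 0.31  0.17 -0.13 -0.3  -0.12  0.14  0.06]
+y [-0.09  0.05 -0.04 -0.08 -0.03  0.04 -0.16]
+z [-0.06 -0.14  0.09 -0.16  0.14  0.22 -0.1 ]
turnCCW [ 0.04 -0.05 -0.1   0.    0.07 -0.04  0.45]
```

```bash
python3 -m crank '[[[0,-0.4,-0.7],0],[[0,-0.4,-0.7],0],[[0,-0.4,-0.7],0],[[0,0,0],0]]'
python3 -c "
from m import *
go(.6,-.15,.23,78); s=sensors.read_state();print(s['joint_positions'].round(3))"
```

```text
time: 22.05
ee_pos: [0.5078, -0.0618, 0.3203]
eef_rot: [0.773, 0.63, 0.041, 0.066]
ft_force: [0.8, -0.5, -0.3]
width: 0.0694
grip_force: 0.0
t 22.05 pos [ 0.5078 -0.0618  0.3203] yaw 78.3 | shift total [-2.2   3.09  3.57] turn total 0.04 tilt [ 0.146 -0.05  -0.988]
[-1.448 -0.491  1.085  1.762  0.533  1.503 -0.598]
```

```bash
cat > fk2.py <<'E'
from fk import *
D=D+[([-1.448,-.491,1.085,1.762,.533,1.503,-.598],(.5078,-.0618,.3203),(.773,.63,.041,.066))]
S=np.array([-1,1,-1,1,-1,1,-1]); AX='zyzyzyz'
LO=np.array([-2.6,-.5,-1.47,.16,-1.27,.06,-2.6]); HI=np.array([2.6,2.12,1.34,2.42,4.41,2.06,2.6])
def fk3(q,p):
    T=R.from_euler('z',p[0]); x=np.array([0,0,p[1]]); off=p[3:].reshape(6,3)
    for i in range(7):
        T=T*R.from_euler(AX[i],S[i]*q[i])
        if i: x=x+T.apply(off[i-1])
    return x,T*R.from_euler('z',p[2])
v=np.load("fk.npy"); p0=v[7:]
P0=np.r_[p0[0],p0[1],p0[9],[0,0,0],[p0[4],0,p0[3]],[-p0[4],0,0],[p0[6],0,p0[5]],[p0[7],0,0],[0,0,p0[8]]]
n=len(D)
def rs(w):
    p=w[:21]; dq=w[21:].reshape(n,7); o=[]
    for k,(q,x,r) in enumerate(D):
        X,T=fk3(np.array(q)+dq[k],p); o+=list((X-x)/.001)+list((T.inv()*R.from_quat(r)).as_rotvec()/.002)
    return np.r_[o,w[21:]/.004,(p-P0)/.1]
if __name__=="__main__":
    f=least_squares(rs,np.r_[P0,np.zeros(7*n)]); print(f.cost,f.x[:21].round(3),np.abs(f.x[21:]).max()); np.save("fk2.npy",f.x[:21])
E
python3 fk2.py
cat > sim.py <<'E'
from fk2 import *
np.set_printoptions(precision=3,suppress=True,linewidth=150)
p=np.load("fk2.npy")
def err(q,X,T): x,t=fk3(q,p); return np.r_[X-x,(T*t.inv()).as_rotvec()]
def jac(q):
    J=np.zeros((6,7)); X,T=fk3(q,p)
    for i in range(7):
        d=q.copy(); d[i]+=1e-5; J[:,i]=-err(d,X,T)/1e-5
    return J
def row(q,sh,tu,n=8,lam=.02):
    X,T=fk3(q,p); X2=X+T.apply(np.array(sh)*.03); T2=T*R.from_euler('z',np.radians(8*tu))
    for _ in range(n):
        J=jac(q); e=err(q,X2,T2); q=np.clip(q+J.T@np.linalg.solve(J@J.T+lam**2*np.eye(6),e),LO,HI)
    return q
def run(q,rows):
    q=np.array(q,float)
    for sh,tu in rows: q=row(q,sh,tu)
    X,T=fk3(q,p); m=T.as_matrix(); print("q",q,"pos",X,"z",m[:,2],"yaw",np.degrees(np.arctan2(m[1,0],m[0,0])).round(1)); return q
E
python3 - <<'E'
from sim import *
q=run(D[0][0],[((-.94,-.93,0),0)]*24+[((0,0,0),1)]*12)
q=run(D[3][0],[((0,0,1),0)]*1+[((0,0,-1),0)]*3+[((-1,0,0),0)]*5)
q=run(D[4][0],[((.17,.98,0),0)]*14+[((0,0,.5),-.95)]*3+[((0,0,0),-.95)]*2)
q=run(D[5][0],[((.43,.7,0),0)]*4); q=run(q,[((0,0,0),-1)]*5+[((0,0,0),-.8)]); q=run(q,[((.9,.2,0),0)]*7); q=run(q,[((0,.9,.2),0)]*3)
E
```

```text
9.909403699934296 [-8.000e-03  2.630e-01  1.565e+00  1.000e-03 -2.000e-02  6.000e-03
 -0.000e+00 -1.100e-02  4.350e-01 -9.000e-03 -1.100e-02  8.700e-02
  5.000e-03  1.000e-03  4.000e-01 -4.000e-03  1.000e-03 -1.000e-03
  0.000e+00  0.000e+00  3.540e-01] 0.0043238145076406505
q [-0.222  0.634  1.025  1.339 -0.534  1.456  0.247] pos [ 0.599 -0.318  0.223] z [-0.    -0.001 -1.   ] yaw 59.9
q [-1.721 -0.252  1.091  1.829  0.22   1.441 -2.343] pos [0.429 0.178 0.269] z [-0.008 -0.    -1.   ] yaw -5.7
q [-1.46  -0.5    1.339  1.78   0.582  1.453 -1.063] pos [ 0.502 -0.175  0.255] z [ 0.06  -0.085 -0.995] yaw 40.4
q [-1.675 -0.5    1.34   1.634  0.676  1.497 -1.069] pos [ 0.576 -0.119  0.325] z [ 0.18  -0.137 -0.974] yaw 48.2
q [-1.681 -0.5    1.334  1.633  0.689  1.506 -0.268] pos [ 0.576 -0.118  0.327] z [ 0.181 -0.15  -0.972] yaw 93.7
q [-2.222 -0.5    1.34   1.587  0.801  1.575 -0.637] pos [0.584 0.149 0.354] z [ 0.289 -0.137 -0.948] yaw 100.4
q [-2.554 -0.5    1.34   1.391  0.983  1.665 -0.624] pos [0.594 0.28  0.462] z [ 0.473 -0.084 -0.877] yaw 108.8
```

```bash
cat >> sim.py <<'E'
from scipy.optimize import lsq_linear
def rowb(q,sh,tu,n=3,lam=.02,w=.3):
    X,T=fk3(q,p); X2=X+T.apply(np.array(sh)*.03); T2=T*R.from_euler('z',np.radians(8*tu)); W=np.array([1]*3+[w]*3)
    for _ in range(n):
        J=jac(q)*W[:,None]; e=err(q,X2,T2)*W
        d=lsq_linear(np.r_[J,lam*np.eye(7)],np.r_[e,np.zeros(7)],(LO-q-1e-6,HI-q+1e-6)).x; q=np.clip(q+d,LO,HI)
    return q
def runb(q,rows,show=1,**k):
    q=np.array(q,float)
    for sh,tu in rows: q=rowb(q,sh,tu,**k)
    X,T=fk3(q,p); m=T.as_matrix()
    if show: print("q",q,"pos",X,"z",m[:,2],"yaw",np.degrees(np.arctan2(m[1,0],m[0,0])).round(1))
    return q
E
python3 - <<'E'
from sim import *
for lam,w,n in((.02,.3,3),(.005,.3,3),(.005,1,3),(.05,.3,1),(.005,.1,3),(.1,1,1)):
    print(lam,w,n); k=dict(lam=lam,w=w,n=n)
    q=runb(D[4][0],[((.17,.98,0),0)]*14+[((0,0,.5),-.95)]*3+[((0,0,0),-.95)]*2,**k)
    q=runb(D[5][0],[((.43,.7,0),0)]*4,**k); q=runb(D[6][0],[((0,0,0),-1)]*5+[((0,0,0),-.8)]+[((.9,.2,0),0)]*7,**k); q=runb(D[7][0],[((0,.9,.2),0)]*3,**k)
E
```

```text
0.02 0.3 3
q [-1.251 -0.5    1.34   1.874  0.524  1.354 -1.035] pos [ 0.457 -0.231  0.214] z [ 0.06  -0.03  -0.998] yaw 32.5
q [-1.268 -0.5    1.34   1.822  0.58   1.313 -1.043] pos [ 0.494 -0.255  0.241] z [ 0.147 -0.086 -0.985] yaw 32.5
q [-1.661 -0.5    1.34   1.787  0.579  1.397 -0.605] pos [ 0.541 -0.062  0.253] z [ 0.12  -0.049 -0.992] yaw 78.4
q [-1.64  -0.5    1.34   1.796  0.623  1.296 -0.607] pos [ 0.574 -0.073  0.256] z [ 0.22  -0.054 -0.974] yaw 78.1
0.005 0.3 3
q [-1.251 -0.5    1.34   1.874  0.524  1.354 -1.035] pos [ 0.457 -0.231  0.214] z [ 0.06  -0.03  -0.998] yaw 32.5
q [-1.268 -0.5    1.34   1.822  0.58   1.313 -1.043] pos [ 0.494 -0.255  0.241] z [ 0.147 -0.086 -0.985] yaw 32.5
q [-1.661 -0.5    1.34   1.787  0.579  1.397 -0.605] pos [ 0.541 -0.062  0.253] z [ 0.12  -0.049 -0.992] yaw 78.4
q [-1.64  -0.5    1.34   1.796  0.623  1.296 -0.607] pos [ 0.574 -0.073  0.256] z [ 0.22  -0.054 -0.974] yaw 78.1
0.005 1 3
q [-1.255 -0.5    1.34   1.859  0.493  1.423 -1.027] pos [ 0.438 -0.222  0.219] z [ 0.002 -0.002 -1.   ] yaw 32.4
q [-1.278 -0.5    1.34   1.792  0.519  1.
[... 999 characters left out ...]
yaw 33.1
q [-1.657 -0.5    1.34   1.797  0.597  1.362 -0.611] pos [ 0.551 -0.064  0.25 ] z [ 0.15  -0.054 -0.987] yaw 78.4
q [-1.625 -0.5    1.34   1.835  0.68   1.173 -0.634] pos [ 0.603 -0.076  0.249] z [ 0.318 -0.063 -0.946] yaw 78.3
0.1 1 1
q [-1.324 -0.5    1.334  1.871  0.503  1.426 -1.12 ] pos [ 0.448 -0.19   0.215] z [-0.007 -0.012 -1.   ] yaw 31.7
q [-1.276 -0.5    1.34   1.794  0.519  1.443 -1.025] pos [ 0.46  -0.238  0.247] z [ 0.04  -0.031 -0.999] yaw 32.1
q [-1.582 -0.368  1.34   1.801  0.433  1.369 -0.525] pos [ 0.523 -0.053  0.254] z [ 0.087 -0.047 -0.995] yaw 78.0
q [-1.652 -0.5    1.34   1.765  0.569  1.419 -0.59 ] pos [ 0.541 -0.069  0.262] z [ 0.113 -0.043 -0.993] yaw 78.0
```

The bounded least-squares model reproduces the controller well: commanded pose equals reached pose, so the tilt stays until something changes it. I'll search in the model for a short move sequence that removes the tilt and unwinds the elbow.

```bash
nproc
cat > fs.py <<'E'
import numpy as np
from scipy.optimize import lsq_linear, differential_evolution
LO=np.array([-2.6,-.5,-1.47,.16,-1.27,.06,-2.6]); HI=np.array([2.6,2.12,1.34,2.42,4.41,2.06,2.6])
P=np.load("fk2.npy"); OFF=np.r_[np.zeros(3),P[3:]].reshape(7,3); S=[-1,1,-1,1,-1,1,-1]
def rz(a): c,s=np.cos(a),np.sin(a); return np.array([[c,-s,0],[s,c,0],[0,0,1.]])
def ry(a): c,s=np.cos(a),np.sin(a); return np.array([[c,0,s],[0,1.,0],[-s,0,c]])
R0=rz(P[0]); RT=rz(P[2])
def fk(q,jac=False):
    T=R0; x=np.array([0,0,P[1]]); ax=[];o=[]
    for i in range(7):
        a=T[:,2] if i%2==0 else T[:,1]; ax.append(S[i]*a); o.append(x)
        T=T@(rz if i%2==0 else ry)(S[i]*q[i]); x=x+T@OFF[i]
    if not jac: return x,T@RT
    A=np.array(ax); return x,T@RT,np.vstack([np.cross(A,x-np.array(o)).T,A.T])
def row(q,sh,tu,w=.55,n=2,lam=.005):
    X,T=fk(q); X2=X+T@np.array(sh)*.03; T2=T@rz(np.radians(8*tu)); W=np.array([1]*3+[w]*3)
    for _ in range(n):
        x,t,J=fk(q,True); M=T2@t.T; e=np.r_[X2-x,.5*np.array([M[2,1]-M[1,2],M[0,2]-M[2,0],M[1,0]-M[0,1]])]*W; J=J*W[:,None]
        d=J.T@np.linalg.solve(J@J.T+lam**2*np.eye(6),e)
        if np.any(q+d<LO) or np.any(q+d>HI): d=lsq_linear(np.r_[J,lam*np.eye(7)],np.r_[e,np.zeros(7)],(LO-q-1e-6,HI-q+1e-6),max_iter=20).x
        q=np.clip(q+d,LO,HI)
    return q
def yaw(T): return np.degrees(np.arctan2(T[1,0],T[0,0]))
def rep(q): X,T=fk(q); print("q",q.round(2),"pos",X.round(3),"z",T[:,2].round(3),"yaw",yaw(T).round(1))
NR=10
def roll(q,g):
    pen=0
    for s in np.asarray(g).reshape(-1,4):
        for _ in range(NR):
            q2=row(q,s[:3],s[3]); pen+=max(0,np.abs(q2-q).max()-.2); q=q2; x=fk(q)[0]; rr=np.hypot(x[0],x[1])
            pen+=10*(max(0,.24-x[2])+max(0,x[2]-.6)+max(0,.33-rr)+max(0,rr-.75)+max(0,-.45-x[1])+max(0,x[1]-.25)+max(0,.2-x[0]))
    return q,pen
def cost(g,q0):
    q,pen=roll(np.array(q0),g); X,T=fk(q)
    return 20*np.hypot(T[0,2],T[1,2])+pen+.3*max(0,abs(q[2])-.6)+.3*max(0,-q[1])+.02*np.abs(g).mean()
E
cat > opt.py <<'E'
from fs import *
import sys
def main():
    from bench import sensors
    q0=list(sensors.read_state()["joint_positions"]); rep(np.array(q0))
    f=differential_evolution(cost,[(-1,1)]*12,args=(q0,),workers=-1,updating="deferred",popsize=8,maxiter=int(sys.argv[1]),seed=1,polish=False)
    print(f.fun,f.x.reshape(-1,4).round(2)); q=np.array(q0)
    for s in f.x.reshape(-1,4): q,_=roll(q,s); rep(q)
if __name__=="__main__": main()
E
export OMP_NUM_THREADS=1 OPENBLAS_NUM_THREADS=1; time timeout 240 python3 opt.py 20
```

```text
4
q [-1.45 -0.49  1.08  1.76  0.53  1.5  -0.6 ] pos [ 0.508 -0.062  0.321] z [ 0.146 -0.051 -0.988] yaw 78.2
0.5356842573217356 [[ 0.22 -0.06 -0.8   0.99]
 [ 0.03 -0.44  0.15  0.73]
 [-0.55 -0.5  -0.61  0.95]]
q [-1.22 -0.05  1.03  1.16  0.12  1.86 -1.72] pos [0.506 0.005 0.561] z [ 0.146 -0.051 -0.988] yaw -0.6
q [-1.18  0.37  1.34  1.06 -0.34  1.82 -2.6 ] pos [0.581 0.109 0.523] z [ 0.143 -0.05  -0.989] yaw -59.6
q [-0.52  0.61  1.34  0.82 -0.66  2.06 -2.6 ] pos [ 0.611 -0.085  0.51 ] z [-0.014 -0.006 -1.   ] yaw -83.5
real	0m18.547s
user	1m6.068s
sys	0m0.189s
```

```bash
export OMP_NUM_THREADS=1 OPENBLAS_NUM_THREADS=1; sed -i 's/x\[2\]-.6)/x[2]-.65)/' fs.py; time timeout 300 python3 opt.py 110
```

```text
q [-1.45 -0.49  1.08  1.76  0.53  1.5  -0.6 ] pos [ 0.508 -0.062  0.321] z [ 0.146 -0.051 -0.988] yaw 78.2
0.2546528788768412 [[-0.09  0.08  0.05  0.43]
 [ 0.77 -0.74 -0.4   0.87]
 [-0.37  0.52 -0.35  0.84]]
q [-1.35 -0.37  1.17  1.75  0.42  1.41 -1.03] pos [ 0.52  -0.098  0.308] z [ 0.146 -0.051 -0.988] yaw 44.1
q [-0.97  0.55  1.16  1.   -0.47  1.71 -2.04] pos [0.668 0.16  0.439] z [ 0.146 -0.051 -0.988] yaw -25.5
q [-0.8   0.49  1.34  0.93 -0.54  2.03 -2.6 ] pos [0.576 0.006 0.528] z [ 0.     0.001 -1.   ] yaw -73.8
real	1m27.263s
user	5m16.580s
sys	0m0.439s
```

```bash
python3 -m crank '[[[-0.1,0.1,0.05],0.43],[[-0.1,0.1,0.05],0.43],[[-0.1,0.1,0.05],0.43],[[-0.1,0.1,0.05],0.43],[[-0.1,0.1,0.05],0.43],[[-0.1,0.1,0.05],0.43],[[-0.1,0.1,0.05],0.43],[[-0.1,0.1,0.05],0.43],[[-0.1,0.1,0.05],0.43],[[-0.1,0.1,0.05],0.43]]' >/dev/null
python3 -m crank '[[[0.77,-0.74,-0.4],0.87],[[0.77,-0.74,-0.4],0.87],[[0.77,-0.74,-0.4],0.87],[[0.77,-0.74,-0.4],0.87],[[0.77,-0.74,-0.4],0.87],[[0.77,-0.74,-0.4],0.87],[[0.77,-0.74,-0.4],0.87],[[0.77,-0.74,-0.4],0.87],[[0.77,-0.74,-0.4],0.87],[[0.77,-0.74,-0.4],0.87],[[0,0,0],0]]' >/dev/null
cat > st.py <<'E'
from fs import *
from bench import sensors
s=sensors.read_state(); q=np.array(s["joint_positions"]); print("t",s["time"],s["ee_pos"].round(4),s["ft_force"].round(1)); rep(q)
E
python3 st.py
python3 - <<'E'
from fs import *
from bench import sensors
q=np.array(sensors.read_state()["joint_positions"])
for i in range(10): q=row(q,(-.37,.52,-.35),.84); rep(q)
E
```

```text
t 24.675 [0.6719 0.156  0.4377] [ 0.2 -0.3 -0.1]
q [-0.97  0.56  1.17  1.01 -0.48  1.71 -2.03] pos [0.67  0.155 0.436] z [ 0.145 -0.055 -0.988] yaw -25.8
q [-1.03  0.53  1.22  1.05 -0.46  1.71 -2.14] pos [0.652 0.146 0.445] z [ 0.145 -0.055 -0.988] yaw -32.6
q [-1.1   0.49  1.28  1.1  -0.43  1.71 -2.25] pos [0.633 0.14  0.453] z [ 0.145 -0.055 -0.988] yaw -39.4
q [-1.18  0.46  1.34  1.14 -0.41  1.71 -2.36] pos [0.613 0.135 0.461] z [ 0.145 -0.055 -0.988] yaw -46.2
q [-1.25  0.39  1.34  1.18 -0.33  1.71 -2.52] pos [0.593 0.133 0.469] z [ 0.145 -0.055 -0.988] yaw -52.9
q [-1.22  0.39  1.34  1.15 -0.34  1.75 -2.6 ] pos [0.587 0.126 0.479] z [ 0.128 -0.05  -0.991] yaw -58.5
q [-1.11  0.44  1.34  1.08 -0.42  1.82 -2.6 ] pos [0.592 0.107 0.491] z [ 0.097 -0.039 -0.994] yaw -62.1
q [-1.01  0.46  1.34  1.03 -0.47  1.88 -2.6 ] pos [0.594 0.083 0.501] z [ 0.07  -0.027 -0.997] yaw -65.4
q [-0.93  0.48  1.34  0.99 -0.5   1.94 -2.6 ] pos [0.591 0.057 0.509] z [ 0.045 -0.017 -0.999] yaw -68.4
q [-0.86  0.49  1.34  0.96 -0.52  1.98 -2.6 ] pos [0.586 0.03  0.517] z [ 0.021 -0.008 -1.   ] yaw -71.3
q [-0.79  0.49  1.34  0.93 -0.53  2.02 -2.6 ] pos [0.577 0.002 0.525] z [-0.001 -0.001 -1.   ] yaw -74.3
```

Predictable. I'll run the third segment in parts.

```bash
python3 -m crank '[[[-0.37,0.52,-0.35],0.84],[[-0.37,0.52,-0.35],0.84],[[-0.37,0.52,-0.35],0.84],[[-0.37,0.52,-0.35],0.84],[[-0.37,0.52,-0.35],0.84],[[-0.37,0.52,-0.35],0.84],[[-0.37,0.52,-0.35],0.84]]' >/dev/null; python3 st.py;  python3 - <<'E'
from fs import *
from bench import sensors
q=np.array(sensors.read_state()["joint_positions"])
for i in range(6): q=row(q,(-.37,.52,-.35),.84); rep(q)
E
```

```text
t 25.55 [0.6011 0.0798 0.5065] [-0.5  0.   0.3]
q [-0.99  0.48  1.34  1.   -0.49  1.89 -2.6 ] pos [0.6   0.08  0.504] z [ 0.077 -0.027 -0.997] yaw -66.1
q [-0.91  0.49  1.34  0.97 -0.52  1.94 -2.6 ] pos [0.596 0.053 0.512] z [ 0.053 -0.016 -0.998] yaw -68.9
q [-0.84  0.49  1.34  0.95 -0.53  1.98 -2.6 ] pos [0.59  0.025 0.519] z [ 0.03  -0.007 -1.   ] yaw -71.8
q [-0.78  0.49  1.34  0.93 -0.54  2.02 -2.6 ] pos [ 0.581 -0.003  0.526] z [ 0.009  0.001 -1.   ] yaw -74.7
q [-0.71  0.5   1.34  0.9  -0.56  2.06 -2.6 ] pos [ 0.572 -0.031  0.533] z [-0.01   0.009 -1.   ] yaw -77.7
q [-0.67  0.48  1.34  0.92 -0.54  2.06 -2.6 ] pos [ 0.562 -0.061  0.533] z [-0.016  0.014 -1.   ] yaw -80.6
q [-0.64  0.47  1.34  0.94 -0.52  2.06 -2.6 ] pos [ 0.552 -0.09   0.533] z [-0.022  0.019 -1.   ] yaw -83.5
```

Tracking well; three more rows of it, the last one a bit shorter on purpose.

```bash
python3 -m crank '[[[-0.37,0.52,-0.35],0.84],[[-0.37,0.52,-0.35],0.84],[[-0.37,0.52,-0.35],0.84],[[0,0,0],0]]' >/dev/null; python3 st.py;  python3 - <<'E'
from fs import *
from bench import sensors
q0=np.array(sensors.read_state()["joint_positions"])
for sh,tu in(((-.37,.52,-.35),.84),((-.37,.52,-.35),.4),((0,0,0),.5),((0,0,0),1),((-.5,.5,0),0.8),((0,.5,0),0.5),((.5,0,0),0.5)): print(sh,tu); rep(row(q0,sh,tu))
E
```

```text
t 26.05 [ 0.5891 -0.0153  0.5336] [-0.3  0.4 -0.3]
q [-0.73  0.51  1.34  0.89 -0.57  2.03 -2.6 ] pos [ 0.588 -0.014  0.531] z [ 0.016 -0.005 -1.   ] yaw -76.0
(-0.37, 0.52, -0.35) 0.84
q [-0.67  0.51  1.34  0.88 -0.57  2.06 -2.6 ] pos [ 0.577 -0.043  0.536] z [-0.     0.003 -1.   ] yaw -78.9
(-0.37, 0.52, -0.35) 0.4
q [-0.71  0.5   1.34  0.88 -0.56  2.06 -2.6 ] pos [ 0.576 -0.027  0.54 ] z [ 0.004  0.    -1.   ] yaw -77.1
(0, 0, 0) 0.5
q [-0.68  0.53  1.34  0.88 -0.59  2.04 -2.6 ] pos [ 0.591 -0.032  0.528] z [ 0.007 -0.    -1.   ] yaw -78.0
(0, 0, 0) 1
q [-0.64  0.53  1.34  0.88 -0.6   2.05 -2.6 ] pos [ 0.59  -0.051  0.525] z [ 0.     0.004 -1.   ] yaw -79.9
(-0.5, 0.5, 0) 0.8
q [-0.69  0.51  1.34  0.9  -0.56  2.05 -2.6 ] pos [ 0.579 -0.039  0.529] z [-0.006  0.005 -1.   ] yaw -78.6
(0, 0.5, 0) 0.5
q [-0.7   0.5   1.34  0.9  -0.56  2.04 -2.6 ] pos [ 0.58  -0.036  0.531] z [ 0.003  0.001 -1.   ] yaw -78.1
(0.5, 0, 0) 0.5
q [-0.65  0.54  1.34  0.87 -0.6   2.05 -2.6 ] pos [ 0.593 -0.04   0.529] z [ 0.01  -0.002 -1.   ] yaw -78.7
```

```bash
python3 -m crank '[[[-0.2,0.6,-0.1],0.6],[[0,0,0],0]]' >/dev/null; python3 st.py;python3 - <<'E'
from m import *
go(.471,-.239,.25,122)
from scipy.spatial.transform import Rotation as R_
print(R_.from_quat(sensors.read_state()["eef_rot"]).as_matrix()[:,2])
E
```

```text
t 26.3 [ 0.5781 -0.0388  0.5363] [-0.4 -0.   0.5]
q [-0.7   0.5   1.34  0.9  -0.55  2.05 -2.6 ] pos [ 0.577 -0.038  0.533] z [ 0.001  0.    -1.   ] yaw -78.4
t 26.3 pos [ 0.5781 -0.0388  0.5363] yaw -78.24 | shift total [5.8  4.87 9.54] turn total 19.97 tilt [ 0.001  0.    -1.   ]
[ 1.23190697e-03  6.36720435e-05 -9.99999239e-01]
```

Tilt is gone. I'll simulate the whole remaining path (to the key at yaw 122°, then the socket at 99°, then the twist) and check joint margins.

```bash
cat > plan.py <<'E'
from fs import *
def to(q,X1,y1,n,show=1):
    "n rows; world-linear, yaw linear (y1 unwrapped delta deg, CCW +). prints min margin"
    X,T=fk(q); d=(np.array(X1)-X)/n/.03; t=-y1/8/n; mg=9;mv=0
    for _ in range(n):
        X,T=fk(q); q2=row(q,T.T@d,t); mv=max(mv,(np.abs(q2-q)/.125/np.array([2.22,2.22,2.79,2.79,3.14,3.14,3.14])).max()); q=q2; mg=min(mg,(q-LO).min(),(HI-q).min())
    if show: print("margin",round(mg,3),"speed",round(mv,2),"maxunit",np.abs(d).max().round(2),round(t,2),end=" "); rep(q)
    return q
E
python3 - <<'E'
from plan import *
from bench import sensors
q0=np.array(sensors.read_state()["joint_positions"])
def rest(q):
    q=to(q,(.471,-.239,.051),0,10); q=to(q,(.471,-.239,.16),0,5); q=to(q,(.594,-.039,.16),-23,12); q=to(q,(.594,-.039,.082),0,4); q=to(q,(.594,-.039,.082),-86,14)
print("A"); q=to(q0,(.578,-.039,.53),200,26); q=to(q,(.471,-.239,.2),0,12); rest(q)
print("B"); q=to(q0,(.65,-.25,.35),200,26); q=to(q,(.471,-.239,.2),0,10); rest(q)
print("C"); q=to(q0,(.65,-.25,.3),0,12); q=to(q,(.65,-.25,.3),200,26);q=to(q,(.471,-.239,.2),0,10); rest(q)
E
```

```text
A
margin 0.018 speed 0.33 maxunit 0.0 -0.96 q [-0.43  0.33  0.67  0.89 -0.22  1.98  0.68] pos [ 0.578 -0.039  0.53 ] z [ 0.001  0.    -1.   ] yaw 121.6
margin 0.154 speed 0.35 maxunit 0.92 0.0 q [-0.31  0.14  0.76  1.79 -0.11  1.25  1.04] pos [ 0.471 -0.239  0.2  ] z [ 0.001 -0.    -1.   ] yaw 121.6
margin 0.481 speed 0.09 maxunit 0.5 0.0 q [-0.23  0.35  0.71  1.94 -0.27  0.95  1.17] pos [ 0.471 -0.239  0.051] z [ 0.001 -0.    -1.   ] yaw 121.6
margin 0.497 speed 0.13 maxunit 0.73 0.0 q [-0.3   0.19  0.76  1.84 -0.14  1.17  1.07] pos [ 0.471 -0.239  0.16 ] z [ 0.001 -0.    -1.   ] yaw 121.6
margin 0.585 speed 0.18 maxunit 0.56 0.24 q [-0.56  0.36  0.69  1.66 -0.24  1.21  0.33] pos [ 0.594 -0.039  0.16 ] z [ 0.001 -0.    -1.   ] yaw 98.6
margin 0.659 speed 0.09 maxunit 0.65 0.0 q [-0.53  0.44  0.65  1.73 -0.3   1.07  0.38] pos [ 0.594 -0.039  0.082] z [ 0.001 -0.    -1.   ] yaw 98.6
margin 0.366 speed 0.25 maxunit 0.0 0.77 q [-0.76  0.56  0.97  1.75 -0.51  1.11 -0.97] pos [ 0.594 -0.039  0.082] z [ 0.001 -0.    -1.   ] yaw 12.6
B
margin 0.031 speed 0.36 maxunit 0.27 -0.96 q [-0.04  0.
[... 1465 characters left out ...]
q [-0.05  0.31  0.5   1.93 -0.18  0.94  1.09] pos [ 0.471 -0.239  0.051] z [ 0.001  0.    -1.   ] yaw 121.6
margin 0.505 speed 0.12 maxunit 0.73 0.0 q [-0.09  0.17  0.53  1.83 -0.09  1.17  1.02] pos [ 0.471 -0.239  0.16 ] z [ 0.001  0.    -1.   ] yaw 121.6
margin 0.597 speed 0.18 maxunit 0.56 0.24 q [-0.37  0.32  0.44  1.65 -0.14  1.2   0.25] pos [ 0.594 -0.039  0.16 ] z [ 0.001  0.    -1.   ] yaw 98.6
margin 0.694 speed 0.1 maxunit 0.65 0.0 q [-0.35  0.4   0.42  1.73 -0.18  1.05  0.28] pos [ 0.594 -0.039  0.082] z [ 0.001  0.    -1.   ] yaw 98.6
margin 0.631 speed 0.25 maxunit 0.0 0.77 q [-0.57  0.46  0.71  1.74 -0.33  1.07 -1.1 ] pos [ 0.594 -0.039  0.082] z [ 0.001  0.    -1.   ] yaw 12.6
```

Run:
```python
from plan import *
from bench import sensors
q0=np.array(sensors.read_state()["joint_positions"])
def rest(q):
    q=to(q,(.471,-.239,.051),0,10); q=to(q,(.471,-.239,.051),90,12); q=to(q,(.471,-.239,.16),0,5); q=to(q,(.594,-.039,.16),-23,12); q=to(q,(.594,-.039,.082),0,4); q=to(q,(.594,-.039,.082),-86,14)
print("D"); q=to(q0,(.578,-.039,.25),110,14); q=to(q,(.471,-.239,.2),0,8); rest(q)
print("E"); q=to(q0,(.578,-.039,.25),110,14); q=to(q,(.578,-.239,.2),0,8); q=to(q,(.471,-.239,.17),0,5);rest(q)
```

```text
D
margin 0.011 speed 0.35 maxunit 0.67 -0.98 q [-0.79  0.3   0.97  1.59 -0.25  1.38 -0.82] pos [ 0.578 -0.039  0.25 ] z [ 0.001  0.    -1.   ] yaw 31.6
margin 0.261 speed 0.16 maxunit 0.83 0.0 q [-0.57  0.2   1.08  1.79 -0.18  1.26 -0.46] pos [ 0.471 -0.239  0.2  ] z [ 0.001  0.    -1.   ] yaw 31.6
margin 0.268 speed 0.09 maxunit 0.5 0.0 q [-0.41  0.42  0.94  1.95 -0.41  0.98 -0.29] pos [ 0.471 -0.239  0.051] z [ 0.001  0.    -1.   ] yaw 31.6
margin 0.425 speed 0.31 maxunit 0.0 -0.94 q [-0.15  0.33  0.62  1.94 -0.23  0.95  1.13] pos [ 0.471 -0.239  0.051] z [ 0.001  0.    -1.   ] yaw 121.6
margin 0.501 speed 0.12 maxunit 0.73 0.0 q [-0.21  0.18  0.66  1.83 -0.12  1.17  1.04] pos [ 0.471 -0.239  0.16 ] z [ 0.001  0.    -1.   ] yaw 121.6
margin 0.592 speed 0.18 maxunit 0.56 0.24 q [-0.48  0.34  0.57  1.65 -0.19  1.21  0.29] pos [ 0.594 -0.039  0.16 ] z [ 0.001  0.    -1.   ] yaw 98.6
margin 0.689 speed 0.1 maxunit 0.65 0.0 q [-0.45  0.42  0.55  1.73 -0.25  1.06  0.33] pos [ 0.594 -0.039  0.082] z [ 0.001  0.    -1.   ] yaw 98.6
margin 0.484 speed 0.25 maxunit 0.0 0.77 q [-0.68  0.5   0
[... 726 characters left out ...]
q [-0.14  0.32  0.61  1.94 -0.23  0.95  1.13] pos [ 0.471 -0.239  0.051] z [ 0.001  0.    -1.   ] yaw 121.6
margin 0.501 speed 0.12 maxunit 0.73 0.0 q [-0.2   0.18  0.65  1.83 -0.12  1.17  1.04] pos [ 0.471 -0.239  0.16 ] z [ 0.001  0.    -1.   ] yaw 121.6
margin 0.592 speed 0.18 maxunit 0.56 0.24 q [-0.47  0.34  0.56  1.65 -0.19  1.21  0.29] pos [ 0.594 -0.039  0.16 ] z [ 0.001  0.    -1.   ] yaw 98.6
margin 0.689 speed 0.1 maxunit 0.65 0.0 q [-0.44  0.42  0.54  1.73 -0.24  1.06  0.33] pos [ 0.594 -0.039  0.082] z [ 0.001  0.    -1.   ] yaw 98.6
margin 0.495 speed 0.25 maxunit 0.0 0.77 q [-0.67  0.5   0.85  1.74 -0.42  1.09 -1.04] pos [ 0.594 -0.039  0.082] z [ 0.001  0.    -1.   ] yaw 12.6
```

```bash
python3 -m crank '[[[0,0,0.68],-0.98],[[0,0,0.68],-0.98],[[0,0,0.68],-0.98],[[0,0,0.68],-0.98],[[0,0,0.68],-0.98],[[0,0,0.68],-0.98],[[0,0,0.68],-0.98],[[0,0,0.68],-0.98],[[0,0,0.68],-0.98],[[0,0,0.68],-0.98],[[0,0,0.68],-0.98],[[0,0,0.68],-0.98]]' 0.6 >/dev/null
python3 -m crank '[[[0,0,0.68],-0.98],[[0,0,0.68],-0.98],[[0,0,0],0]]'>/dev/null; python3 -c "
from m import *
go(.4712,-.239,.2,32)"; python3 st.py
```

```text
t 28.175 pos [ 0.5785 -0.0373  0.2495] yaw 31.62 | shift total [-6.57  3.85  1.66] turn total -0.05 tilt [-0.001 -0.001 -1.   ]
t 28.175 [ 0.5785 -0.0373  0.2495] [ 0.1  0.4 -0.2]
q [-0.79  0.31  0.97  1.59 -0.25  1.39 -0.82] pos [ 0.579 -0.037  0.249] z [-0.001 -0.001 -1.   ] yaw 31.5
```

```bash
python3 -m crank '[[[-0.82,0.48,0.2],-0.05],[[-0.82,0.48,0.2],0],[[-0.82,0.48,0.2],0],[[-0.82,0.48,0.2],0],[[-0.82,0.48,0.2],0],[[-0.82,0.48,0.2],0],[[-0.82,0.48,0.2],0],[[-0.83,0.49,0.25],0],[[0,0,0],0]]'>/dev/null; python3 st.py
python3 - <<'E'
from m import *
go(.4712,-.239,.052,32)
E
```

```text
t 29.3 [ 0.4715 -0.2427  0.2012] [ 0.5 -0.6  0.7]
q [-0.56  0.21  1.08  1.79 -0.19  1.26 -0.45] pos [ 0.472 -0.243  0.201] z [ 0.001 -0.001 -1.   ] yaw 31.5
t 29.3 pos [ 0.4715 -0.2427  0.2012] yaw 31.65 | shift total [ 0.05 -0.12  4.97] turn total -0.04 tilt [ 0.001 -0.001 -1.   ]
```

```bash
python3 -m crank '[[[0.05,-0.12,0.8],-0.04],[[0,0,0.9],0],[[0,0,0.9],0],[[0,0,0.9],0],[[0,0,0.8],0],[[0,0,0.4],0],[[0,0,0.25],0],[[0,0,0],0]]'
python3 -m crank '[[[0,0,0],0],[[0,0,0],0],[[0,0,0],0],[[0,0,0],0],[[0,0,0],0]]' 0 5
python3 -m crank '[[[0,0,0],0]]'; python3 st.py
```

```text
time: 30.3
ee_pos: [0.4732, -0.2361, 0.0528]
eef_rot: [0.96, 0.279, 0.0, 0.001]
ft_force: [0.5, 0.1, 1.5]
width: 0.0521
grip_force: 0.0
time: 30.92
ee_pos: [0.4731, -0.2362, 0.0526]
eef_rot: [0.96, 0.279, 0.0, 0.001]
ft_force: [-0.4, 0.4, -0.0]
width: 0.0137
grip_force: 5.0
time: 31.05
ee_pos: [0.4731, -0.2362, 0.0526]
eef_rot: [0.96, 0.279, 0.0, 0.001]
ft_force: [0.5, -0.9, 1.1]
width: 0.0139
grip_force: 5.0
t 31.05 [ 0.4731 -0.2362  0.0526] [ 0.5 -0.9  1.1]
q [-0.41  0.42  0.94  1.94 -0.41  0.98 -0.29] pos [ 0.475 -0.237  0.053] z [ 0.001 -0.001 -1.   ] yaw 32.2
```

```bash
python3 -m crank '[[[0,0,0],0],[[-0.08,0,0],0],[[0,0,0],0]]' 0.8 30
python3 -m crank '[[[0,0,0],-0.9],[[0,0,0],-0.95],[[0,0,0],-0.95],[[0,0,0],-0.95],[[0,0,0],-0.95],[[0,0,0],-0.95],[[0,0,0],-0.95],[[0,0,0],-0.95],[[0,0,0],-0.95],[[0,0,0],-0.95],[[0,0,0],-0.9],[[0,0,0],-0.9]]'
python3 -m crank '[[[0,0,0],0]]'; python3 -c "
from m import *
go(.471,-.238,.052,122)"
```

```text
time: 31.42
ee_pos: [0.4707, -0.2375, 0.0525]
eef_rot: [0.96, 0.279, 0.0, 0.0]
ft_force: [-0.2, -0.2, -0.0]
width: 0.036
grip_force: 0.0
time: 32.92
ee_pos: [0.4709, -0.2374, 0.0525]
eef_rot: [0.48, 0.877, -0.0, 0.001]
ft_force: [0.2, -0.1, -0.5]
width: 0.0696
grip_force: 0.0
time: 33.05
ee_pos: [0.4709, -0.2374, 0.0525]
eef_rot: [0.482, 0.876, 0.0, 0.001]
ft_force: [-1.0, -0.2, -0.6]
width: 0.0692
grip_force: 0.0
t 33.05 pos [ 0.4709 -0.2374  0.0525] yaw 122.31 | shift total [-0.02 -0.01  0.02] turn total 0.04 tilt [ 0.001 -0.001 -1.   ]
```

```bash
python3 -m crank '[[[0,0,0],0],[[0,0,0],0],[[0,0,0],0],[[0,0,0],0],[[0,0,0],0]]' 0 35
python3 -m crank '[[[0,0,-0.4],0],[[0,0,-0.8],0],[[0,0,-0.9],0],[[0,0,-0.9],0],[[0,0,-0.8],0],[[0,0,0],0]]'
python3 - <<'E'
from m import *
go(.5938,-.0392,.165,99)
for n in("scene","top"):
    a=vision.camera(n)[:,:,::-1]; cv2.imwrite(f"pics/{n}3.png",a)
E
```

```text
time: 33.67
ee_pos: [0.4711, -0.2373, 0.0525]
eef_rot: [0.482, 0.876, -0.0, 0.001]
ft_force: [-0.2, -0.1, -0.0]
width: 0.0437
grip_force: 35.0
time: 34.42
ee_pos: [0.4717, -0.2378, 0.1685]
eef_rot: [0.482, 0.876, 0.001, 0.002]
ft_force: [0.1, 0.9, -2.7]
width: 0.0433
grip_force: 35.0
t 34.425 pos [ 0.4717 -0.2378  0.1685] yaw 122.35 | shift total [3.42 6.98 0.13] turn total 2.92 tilt [ 0.005 -0.001 -1.   ]
```

```bash
python3 -m crank '[[[0.3,0.6,0],0],[[0.45,0.92,0],0],[[0.45,0.92,0],0],[[0.45,0.92,0],0],[[0.45,0.92,0],0],[[0.45,0.92,0],0],[[0.45,0.92,0],0],[[0.42,0.86,0],0],[[0,0,0],0.97],[[0,0,0],0.97],[[0,0,0],0.97],[[0,0,0],0]]'
python3 -m crank '[[[0,0,0],0]]'
python3 - <<'E'
from m import *
go(.594,-.0391,.11,99)
p=sensors.read_state()["ee_pos"]; ims=[]
for n in("scene","top"):
    a=vision.camera(n)[:,:,::-1]; cv2.imwrite(f"pics/{n}4.png",a)
    c=proj(n,(.594,-.039,.1)).astype(int); print(n,c-35,"tip pred",proj(n,p-[0,0,.0425]),"mouth pred",proj(n,(.594,-.0391,.06)))
    ims.append(cv2.resize(a[c[1]-35:c[1]+35,c[0]-35:c[0]+35],(400,400),interpolation=cv2.INTER_CUBIC))
cv2.imwrite("pics/d4.png",np.hstack(ims))
E
```

```text
time: 36.02
ee_pos: [0.5926, -0.0383, 0.1658]
eef_rot: [0.649, 0.761, -0.0, 0.0]
ft_force: [0.3, 0.1, -1.8]
width: 0.0436
grip_force: 35.0
time: 36.15
ee_pos: [0.5927, -0.0384, 0.1661]
eef_rot: [0.648, 0.762, -0.0, 0.0]
ft_force: [0.4, -0.1, -1.6]
width: 0.0441
grip_force: 35.0
t 36.15 pos [ 0.5927 -0.0384  0.1661] yaw 99.26 | shift total [-0.03  0.04  1.87] turn total 0.03 tilt [ 0.    -0.001 -1.   ]
scene [225 175] tip pred [260.91977075 205.74241457] mouth pred [260.72254843 217.46367302]
top [221 144] tip pred [255.93751297 178.03239639] mouth pred [256.00831904 181.66576367]
```

View pics/d4.png

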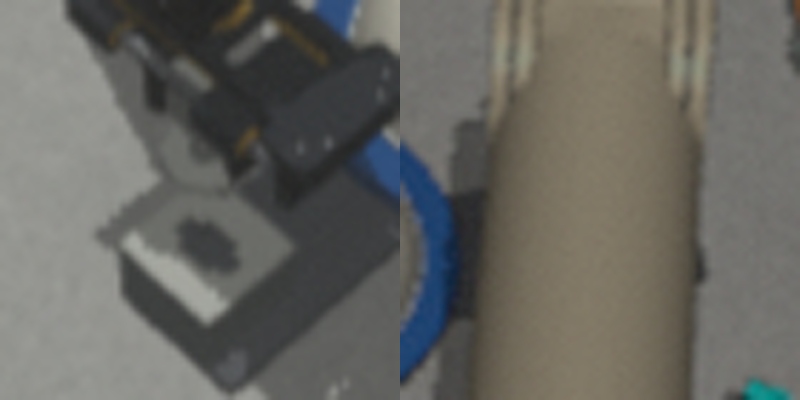

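The scene view shows the collar bottom at crop (205,188) and the slot centre at (207,245). Both match the predictions within a pixel, so I'll insert.

```bash
python3 -m crank '[[[-0.03,0.04,0.4],0.03],[[0,0,0.5],0],[[0,0,0.5],0],[[0,0,0.4],0],[[0,0,0.2],0],[[0,0,0],0]]'
python3 -m crank '[[[0,0,0.1],0],[[0,0,0.1],0],[[0,0,0.1],0],[[0,0,0],0]]'; python3 -c "
from m import *
go(.594,-.0391,.0825,99)"
```

```text
time: 37.0
ee_pos: [0.594, -0.0393, 0.1061]
eef_rot: [0.65, 0.76, -0.0, 0.0]
ft_force: [0.8, -0.3, -2.0]
width: 0.0439
grip_force: 35.0
time: 37.5
ee_pos: [0.594, -0.0392, 0.0973]
eef_rot: [0.65, 0.76, -0.0, 0.0]
ft_force: [0.1, -0.2, -2.0]
width: 0.0436
grip_force: 35.0
t 37.5 pos [ 0.594  -0.0392  0.0973] yaw 98.85 | shift total [ 0.01 -0.    0.49] turn total -0.02 tilt [ 0.001 -0.001 -1.   ]
```

```bash
python3 -m crank '[[[0,0,0.1],0],[[0,0,0.1],0],[[0,0,0.05],0],[[0,0,0],0]]'; python3 -m crank '[[[0,0,0.08],0],[[0,0,0.08],0],[[0,0,0.05],0],[[0,0,0],0]]'; python3 -m crank '[[[0,0,0.04],0],[[0,0,0],0]]'
```

```text
time: 38.0
ee_pos: [0.5942, -0.0392, 0.0902]
eef_rot: [0.65, 0.76, 0.0, 0.001]
ft_force: [-1.5, -0.1, 1.9]
width: 0.0437
grip_force: 35.0
time: 38.5
ee_pos: [0.5943, -0.0393, 0.0839]
eef_rot: [0.65, 0.76, 0.0, 0.001]
ft_force: [-2.8, -0.3, 5.9]
width: 0.0439
grip_force: 35.0
time: 38.75
ee_pos: [0.5943, -0.0393, 0.0828]
eef_rot: [0.65, 0.76, 0.0, 0.001]
ft_force: [-2.8, 0.2, 5.8]
width: 0.0433
grip_force: 35.0
```

```bash
python3 -m crank '[[[0,0,0.03],0],[[0,0,0],0]]'; python3 -m crank '[[[0,0,0.03],0],[[0,0,0],0]]'; python3 -m crank '[[[0,0,0.02],0],[[0,0,0],0]]'
```

```text
time: 39.0
ee_pos: [0.5944, -0.0393, 0.0825]
eef_rot: [0.65, 0.76, 0.0, 0.001]
ft_force: [-5.0, 0.7, 11.7]
width: 0.0437
grip_force: 35.0
time: 39.25
ee_pos: [0.5944, -0.0393, 0.0825]
eef_rot: [0.65, 0.76, 0.001, 0.0]
ft_force: [-9.3, 0.5, 21.5]
width: 0.0436
grip_force: 35.0
time: 39.5
ee_pos: [0.5944, -0.0393, 0.0824]
eef_rot: [0.651, 0.76, 0.001, 0.0]
ft_force: [-12.1, 1.9, 27.4]
width: 0.0435
grip_force: 35.0
```

```bash
python3 -m crank '[[[0,-0.02,-0.03],0],[[0,0,0],0]]'; python3 -m crank '[[[0,0,0],0.5],[[0,0,0],0.8],[[0,0,0],0.8],[[0,0,0],0.8],[[0,0,0],0]]'; python3 -c "
from m import *
go(.594,-.0391,.0825,13.05); print(sensors.read_state()['torque'])"
```

```text
time: 39.75
ee_pos: [0.5944, -0.0393, 0.0825]
eef_rot: [0.65, 0.76, 0.001, 0.001]
ft_force: [-5.2, 1.1, 15.5]
width: 0.044
grip_force: 35.0
time: 40.38
ee_pos: [0.5947, -0.0394, 0.0825]
eef_rot: [0.79, 0.613, 0.001, 0.001]
ft_force: [-2.8, -0.9, 15.3]
width: 0.044
grip_force: 35.0
t 40.375 pos [ 0.5947 -0.0394  0.0825] yaw 75.56 | shift total [ 0.   -0.03  0.  ] turn total 7.81 tilt [ 0.003 -0.001 -1.   ]
[-0.02095945  1.07627053 -0.05600642]
```

Turning nicely and still flush. I'll continue to the stop.

```bash
python3 -m crank '[[[0,0,0],0.8],[[0,0,0],0.8],[[0,0,0],0.8],[[0,0,0],0.8],[[0,0,0],0.8],[[0,0,0],0]]'; python3 -m crank '[[[0,0,0],0.8],[[0,0,0],0.8],[[0,0,0],0.8],[[0,0,0],0.6],[[0,0,0],0]]'; python3 -c "
from m import *
go(.594,-.0391,.0825,13.05); print(sensors.read_state()['torque'])"; python3 st.py
```

```text
time: 41.12
ee_pos: [0.5947, -0.0388, 0.0825]
eef_rot: [0.929, 0.371, 0.002, 0.001]
ft_force: [-4.3, 1.7, 15.5]
width: 0.0435
grip_force: 35.0
time: 41.75
ee_pos: [0.5954, -0.0384, 0.0825]
eef_rot: [0.985, 0.171, 0.002, 0.0]
ft_force: [-1.9, 2.9, 13.1]
width: 0.0437
grip_force: 35.0
t 41.75 pos [ 0.5954 -0.0384  0.0825] yaw 19.64 | shift total [-0.05  0.01  0.  ] turn total 0.82 tilt [ 0.005  0.    -1.   ]
[0.75279245 0.51067235 0.01357339]
t 41.75 [ 0.5954 -0.0384  0.0825] [-1.9  2.9 13.1]
q [-0.67  0.5   0.84  1.74 -0.41  1.09 -0.92] pos [ 0.596 -0.039  0.083] z [ 0.005  0.    -1.   ] yaw 19.5
```

```bash
for i in 1; do python3 -m crank '[[[0,0,0.01],0.4],[[0,0,0],0.3],[[0,0,0],0]]'; python3 -c "
from m import *
go(.594,-.0391,.0825,13.05); print(sensors.read_state()['torque'])"; python3 -m crank '[[[0,0,0],0.25],[[0,0,0],0]]'; python3 -c "
from m import *
go(.594,-.0391,.0825,13.05); print(sensors.read_state()['torque'])"; python3 -m crank '[[[0,0,0],0.25],[[0,0,0],0]]'; python3 -c "
from m import *
go(.594,-.0391,.0825,13.05); print(sensors.read_state()['torque'])"; done
```

```text
time: 42.12
ee_pos: [0.5956, -0.0385, 0.0825]
eef_rot: [0.992, 0.123, 0.003, 0.0]
ft_force: [-1.2, 3.3, 15.0]
width: 0.0441
grip_force: 35.0
t 42.125 pos [ 0.5956 -0.0385  0.0825] yaw 14.08 | shift total [-0.06  0.01  0.  ] turn total 0.13 tilt [ 0.005  0.001 -1.   ]
[0.75523385 0.50396286 0.03669606]
time: 42.38
ee_pos: [0.5956, -0.0385, 0.0825]
eef_rot: [0.994, 0.105, 0.003, 0.0]
ft_force: [-1.2, 3.2, 15.1]
width: 0.0438
grip_force: 35.0
t 42.375 pos [ 0.5956 -0.0385  0.0825] yaw 12.08 | shift total [-0.06  0.01  0.  ] turn total -0.12 tilt [ 0.005  0.001 -1.   ]
[0.80722669 0.56617632 0.00991035]
time: 42.62
ee_pos: [0.5956, -0.0385, 0.0825]
eef_rot: [0.996, 0.088, 0.003, -0.0]
ft_force: [-1.1, 3.7, 14.7]
width: 0.0435
grip_force: 35.0
t 42.625 pos [ 0.5956 -0.0385  0.0825] yaw 10.08 | shift total [-0.06  0.01  0.  ] turn total -0.37 tilt [ 0.005  0.    -1.   ]
[0.79098665 0.48016656 0.0955408 ]
```

```bash
for i in 1; do python3 -m crank '[[[0,0,0],0.25],[[0,0,0],0]]' | head -3; python3 -c "
from m import *
print(sensors.read_state()['torque'])"; python3 -m crank '[[[0,0,0],0.25],[[0,0,0],0]]'; python3 -c "
from m import *
go(.594,-.0391,.0825,13.05); print(sensors.read_state()['torque'])"; done
```

```text
time: 42.88
ee_pos: [0.5957, -0.0385, 0.0825]
eef_rot: [0.997, 0.071, 0.003, -0.0]
[0.7904421  0.37756987 0.26257574]
time: 43.12
ee_pos: [0.5958, -0.0385, 0.0825]
eef_rot: [0.999, 0.053, 0.003, 0.0]
ft_force: [0.7, 2.5, 14.9]
width: 0.0438
grip_force: 35.0
t 43.125 pos [ 0.5958 -0.0385  0.0825] yaw 6.13 | shift total [-0.06  0.01  0.  ] turn total -0.87 tilt [ 0.005  0.    -1.   ]
[0.73938494 0.36480198 0.50981197]
```

Run:
```python
from m import *
ims=[]
for n in("scene","top"):
    a=vision.camera(n)[:,:,::-1]; cv2.imwrite(f"pics/{n}5.png",a)
c=proj("scene",(.594,.04,.1)).astype(int); a=cv2.imread("pics/scene5.png")
cv2.imwrite("pics/d5.png",cv2.resize(a[c[1]-60:c[1]+60,c[0]-75:c[0]+75],(750,600),interpolation=cv2.INTER_CUBIC))
print(c,sensors.read_state()["torque"],sensors.read_state()["time"])
```

```text
[282 197] [0.75573168 0.34405645 0.48324426] 43.225
```

View pics/d5.png

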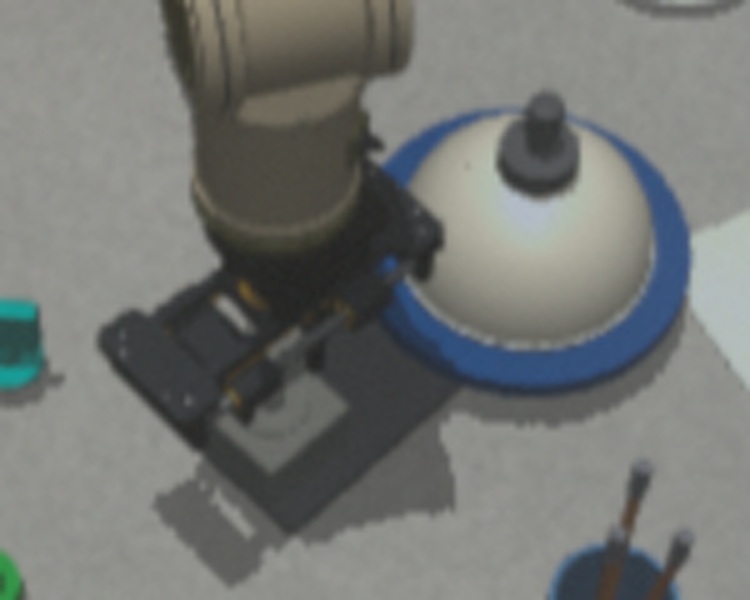

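The picture shows the weight upright on the crown at (540,150), and the key's collar down on the cover at (280,415). The turning moment has jumped to 0.5 N m at the stop while the push stays at about 15 N. Handing in.

```bash
python3 -c "
from bench import r
print(r.close_job())"
```

```text
the job is handed in; nothing more can be done
None
```

I handed the job in at about 43 s: the weight stands upright and centred on the crown to about 1 mm, and the key is pressed flush, turned clockwise to its stop and held there. On the way, two arm joints ran to their range ends during a fast move, with a 28 N wrist reading, and I had to unwind them.

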